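Balance a connecting rod on the knife edge and mark the point

TASK

Find this connecting rod's balance point: slide it along the knife edge, square across it and without lifting it off or forcing it down on the ground edge, until it lies level on the edge alone with nothing holding it. Leave it balancing, take the paint marker from its stand and put a mark on the top of the rod directly over the edge, pressing the sprung nib in but gently enough that the rod stays level. Stand the marker back in its stand, fully seated, with the rod still balancing, and leave the other things on the bench where they are.

Things in the scene. Friction and masses are not known exactly. Their poses are not given: they have to be found in the camera images.
- rod: Forged steel connecting rod, 0.51 to 0.73 kg, lying flat across the knife edge. Origin: centre of the big eye, at mid-thickness; x runs along the rod to the small eye, z up as it lies. Big eye 68 mm across (82 mm in y over the bolts), 24 mm thick. At the start the edge is under x = 93 to 106 mm and the rod is tipped about 0.08 rad, big eye down on its rest.
- rod_beam (a point): Point on the rod's axis at mid-thickness, 100 mm from the big eye's centre, in the straight beam between the eyes (45 to 150 mm from the big eye): 20 mm wide, 16 mm thick, with a 12 mm wide, 2 mm deep groove along top and underside. Weights of cap and bush differ from rod to rod: the balance point is unknown, somewhere 50 to 84 mm from the big eye's centre. Axes as the rod's.
- rod_small (a point): Centre of the rod's small eye, 170 mm from the big eye's centre, at mid-thickness. The eye is 36 mm across and 24 mm thick. Axes as the rod's.
- edge_mid (a point): Middle of the top of the knife edge, 62 mm above the bench. x points across the edge, towards the rod's small eye; y along the edge (44 mm long); z up. The edge ends in a flat 7 mm wide (x). Let go level, a rod whose balance point is within 1 mm of its middle stays level; off by 1 to 2.5 mm it stays up but leans (some 0.01 to 0.03 rad per mm), farther off it tips onto a rest. It sways once or twice a second for some seconds, more so if let go tipped.
- edge: The steel blade that carries the knife edge, 19 mm thick (x) up to 12 mm below its top, then tapering. Its origin lies on the bench below point edge_mid, same axes. The ground edge is bruised above 20 N.
- stand: Fixed stand of the blade, base plate 250 x 76 x 10 mm; origin and axes as body edge. Two rests stop the tipping rod at 0.07 to 0.10 rad: under the big eye at x = -76 to -88 mm (62 mm wide, top 51.8 mm above the bench) and under the small eye at x = 92 to 104 mm (16 mm wide, top 50.4 mm above the bench).
- pen: Paint marker, 135 mm long, 38 g, tip down in its stand. Origin: the point of the nib when out; z up along the marker. Barrel 17 mm in diameter from 44 to 132 mm above the point. Under it a collar 26 mm in diameter, 4 mm high, underside 40 mm above the point, sits on the stand. Below the collar 17 mm again, tapering from 24 mm above the point.
- pen_tip (a point): The point of the nib (5 mm in diameter); it moves with the nib as that is pressed in. Axes as the marker's.
- nib (a joint): How far the sprung nib is pressed into the marker: 0 = out, at most 0.005 m. It starts to move at 0.5 N and then takes 0.5 N per mm (3 N fully in); paint flows when it is in by more than 2 mm. The nib is spoilt above 10 N.
- holder_hole (a point): Centre of the mouth of the hole in the marker's stand, on its top face 55 mm above the bench. The stand is a fixed aluminium block 60 x 60 x 55 mm; hole 21 mm in diameter with a 2 mm chamfer, 48 mm deep. z up. Seated, the marker's nib is 40 mm below this point.
- piston: Bystander: aluminium piston standing on the bench, 75 mm in diameter, 60 mm high; origin under its centre.
- carton: Bystander: cardboard parts carton 110 x 80 x 45 mm; origin under its centre.
- spanner: Bystander: steel spanner 190 mm long lying flat; origin under its middle.

How it is judged (in metres and radians):
On the way, in this order (a step that is already met when the one before it is completed fails the run):
1. the rod lies level on the edge alone, square across it (within 0.25 rad), let go (angle between rod's own z axis and vertical below 0.028 rad and contact force between rod and edge above 2 N and angle between the x axis of rod and the x axis of edge_mid, either way round below 0.25 rad and contact force between rod and the fingers below 0.1 N and linear speed of rod below 0.01 m/s), for 0.6 s.
2. the marker's nib is pressed in by more than 2 mm on the rod, within 4 mm of the middle of the edge along the rod, while the rod stays level (angle between rod's own z axis and vertical below 0.028 rad and contact force between rod and edge above 2 N and angle between the x axis of rod and the x axis of edge_mid, either way round below 0.25 rad and contact force between rod and the fingers below 0.1 N and value of joint nib above 0.002 m and contact force between pen and rod above 0.7 N and x of pen_tip in the frame of edge_mid between -0.004 and 0.004 m and z of pen_tip in the frame of edge_mid above 0.008 m), for 0.15 s.
At the end, for the whole second after the job is handed in: The rod lies at rest on the knife edge alone, level within 0.028 rad and square across the edge within 0.25 rad; the marker stands upright (within 0.1 rad) in its stand, its nib within 5 mm of the hole's axis and at least 36 mm below the mouth (fully seated: 40 mm) (all of step 1 and horizontal distance between pen and holder_hole below 0.005 m and z of pen in the frame of holder_hole below -0.036 m and angle between pen's own z axis and vertical below 0.1 rad and linear speed of pen below 0.01 m/s); the robot touches nothing.
It fails at once if the rod is borne down on the ground edge with more than 20 N (contact force between rod and edge above 20 N).
It fails at once if the marker is pressed on the rod with more than 10 N (contact force between pen and rod above 10 N).
It fails at once if the rod is lifted off the edge or falls off the stand (its big eye's centre above 95 mm or below 40 mm over the bench) (height (world z) of rod above 0.095 m or height (world z) of rod below 0.04 m).
It fails at once if the piston, the carton or the spanner is moved by more than 20 mm (distance of any of piston, carton, spanner from where it was at the start of the episode above 0.02 m).
It also fails if it takes over 72 s, if anything falls off the work surface, if the arm or the gripper's body presses on something with over 40 N, if the wrist force passes 120 N, or if a joint passes its speed limit or range.

ROBOT

A 7-joint arm with a two-finger parallel gripper is mounted at the origin on the work surface. World frame = base frame: x ahead of the robot, y to its left, z up, the work surface at z = 0. Lengths are in mm, angles in rad, forces in N, time in s.
With the tool pointing down it reaches from about 425 to 825 mm from the base axis. Payload 3.6 kg.
Tool frame: the origin (TCP) lies on the centre line of the jaws, within the pads' length; the fingertips stand 8 mm ahead of it and the grasp point (between the pads) lies 11 mm behind it; x points along the fingers, y is the direction in which the jaws open and shut, and the axes are right-handed (so a half turn about x gives the same grasp; the last joint's range is limited). The gripper opens to 93 mm and grips with 3 to 60 N. Pads are 15 mm wide; open, the fingers measure 128 mm over their backs; the gripper's body (75 mm by 188 mm) begins 65 mm behind the grasp point.
Start: joints at [-1.26, 0.615, -0.013, 1.423, 0.008, 1.103, -0.04], TCP at [215.384, 613.247, 226.64] pointing down, gripper open.
Joint ranges: [-3.12, 3.12], [-0.3, 2.06], [-1.34, 1.32], [0.26, 2.42], [-1.36, 4.5], [0.01, 1.98], [-2.84, 2.84]. Speed limits (rad/s): [2.79, 2.79, 3.14, 3.14, 3.14, 3.14, 3.14].

INTERFACE

Orientations are given as a unit quaternion [x, y, z, w].
In Python, from station import manip gives the robot as it stands.
- The arm moves only by the tool arm_command, never from a script. Its argument "steps" is a list of rows, each a list of 2 entries, a list of its own where there are three numbers: the shift along the tool's x, y, z in cm, then the turn, a rotation vector about the tool's x, y, z in degrees. A call has exactly 8 rows; each row shifts and turns the pose as measured when the row begins, along the tool's axes as they then stand; what a row does not reach is not made up. A row lasts 1/12 s, in which the tool goes at most 41.7 mm and 7.16 degrees, less where a joint would pass 70% of its speed; a pose out of reach is approached as far as the arm can. A call with a gripper value outside its range is refused whole. "claw" is the opening, from 0 (shut) to 1 (fully open), set as the call begins (left out, the last holds). The fingers move at their own pace and stop on an object; "newtons" is the grip in N (left out, the last holds). Time passes only in rows, so rows that do not move let the fingers close, or fill a call up. It gives the time, the measured TCP pose, the force and the opening at its end, in the units of the state.
- manip.get_obs(): the state, without advancing time (a new reading comes with each control period).
- manip.capture(name): name is "side" or "top"; returns the picture (420x560x3 uint8, red, green, blue); there is no depth.
- manip.camera_model(name): a dict with "vfov" (degrees; the focal length in pixels is half the picture's height over the tangent of half this angle, whatever the lens; pixels are square), "cx", "cy" (the principal point, pixels), "camera_from_world" (4x4, takes a point from world to camera coordinates). Camera axes: x right, y down, z forward; pixel columns grow to the right and rows downward; lengths in mm; the calibration is good to about 2 mm. A picture is of the moment at which its call begins. camera_model takes no time and is no camera call.
- manip.finish_job(): hands the job in, once; it reports no verdict.
The state is a dict: "t": time; "qpos": joint angles; "joint_velocities": joint speeds; "tau": joint torques, N m; "position": TCP position; "tool_rot": TCP orientation; "ft_force": force on the tool from outside, world axes, zero at the start; "ft_torque": the same for the moment, N m; "width": finger opening in mm.
Only numpy, scipy, OpenCV 4.12 (cv2) and the standard library are available. Lean on these libraries where they do the work, as an engineer would, in place of code of your own. Each camera call takes 0.05 s, during which the arm holds its last target.

## Working session

There is one attempt and no reset: what is moved stays moved. The work goes in short steps, Python scripts to look and compute and a tool call to move; the robot and the scene stay as the last step left them, time stands still between calls to the robot, and variables do not carry over. Pictures are saved under pics/ and viewed, and the job is handed in when it is done.

Besides the shell and the picture viewer there is one more tool, called by a JSON object that holds its "api" and its "payload", one argument or row to a line. arm_command: Moves the arm, as the interface text tells. Its arguments: {"type":"object","properties":{"steps":{"type":"array","items":{"type":"array"}},"claw":{"type":"number"},"newtons":{"type":"number"}},"required":["steps"]}

```bash
ls; mkdir -p pics; python3 - <<'E'
from station import manip
import cv2, numpy as np
o=manip.get_obs()
for k,v in o.items(): print(k,np.round(v,3))
for n in("side","top"):
    im=manip.capture(n); cv2.imwrite(f"pics/{n}0.png",im[:,:,::-1])
    m=manip.camera_model(n); print(n,m["vfov"],m["cx"],m["cy"]); print(np.round(m["camera_from_world"],4)); print([k for k in m])
E
```

```text
pics
t 0.0
qpos [-1.26   0.616 -0.013  1.425  0.008  1.103 -0.04 ]
joint_velocities [-0.     0.001  0.001  0.002  0.    -0.    -0.001]
tau [-0.0000e+00 -4.5894e+01  2.0900e-01 -1.6574e+01 -6.1000e-02  2.1000e-02
  0.0000e+00]
position [215.139 612.559 225.482]
tool_rot [ 0.118  0.697 -0.12   0.697]
ft_force [ 0.521 -0.779  0.21 ]
ft_torque [ 0.043  0.004 -0.026]
width 92.824
side 43.363683172886844 273.35275471276213 198.0024379107174
[[ 9.8450000e-01 -1.7490000e-01  1.3300000e-02 -5.9913200e+02]
 [-9.7500000e-02 -6.0840000e-01 -7.8760000e-01  1.6206580e+02]
 [ 1.4590000e-01  7.7410000e-01 -6.1600000e-01  1.3108421e+03]
 [ 0.0000000e+00  0.0000000e+00  0.0000000e+00  1.0000000e+00]]
['vfov', 'cx', 'cy', 'camera_from_world']
top 47.42034142023381 285.540519065442 207.99618691840934
[[-2.4100000e-02 -9.9970000e-01 -1.0500000e-02  8.7942400e+01]
 [-9.8960000e-01  2.5300000e-02 -1.4190000e-01  5.9770940e+02]
 [ 1.4210000e-01  7.0000000e-03 -9.8980000e-01  1.1952546e+03]
 [ 0.0000000e+00  0.0000000e+00  0.0000000e+00  1.0000000e+00]]
['vfov', 'cx', 'cy', 'camera_from_world']
```

View pics/side0.png

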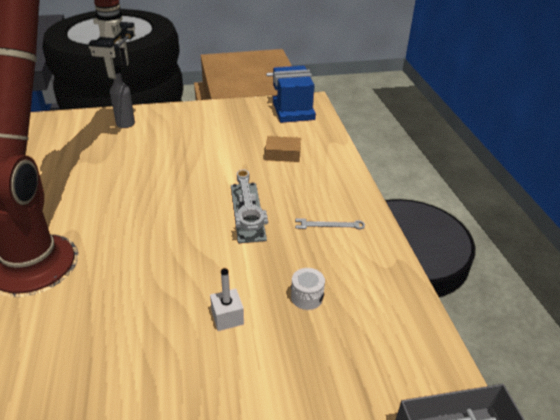

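View pics/top0.png

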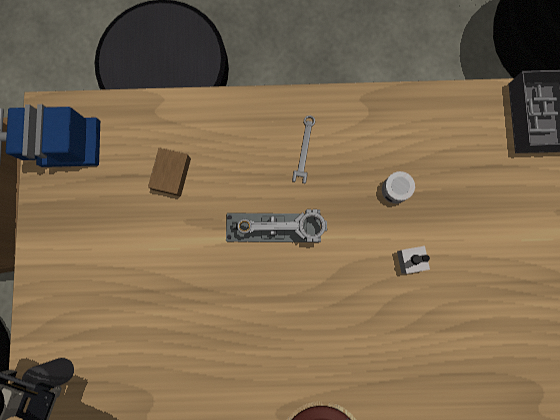

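```bash
cat > h.py <<'E'
from station import manip
import cv2, numpy as np, time
def cam(n):
    m=manip.camera_model(n); f=210/np.tan(np.radians(m["vfov"]/2)); return f,m["cx"],m["cy"],np.array(m["camera_from_world"])
def ray(n,u,v):
    f,cx,cy,T=cam(n); R=T[:3,:3]; t=T[:3,3]
    return -R.T@t, R.T@np.array([(u-cx)/f,(v-cy)/f,1.])
def onz(n,u,v,z):
    c,d=ray(n,u,v); return c+d*(z-c[2])/d[2]
def proj(n,P):
    f,cx,cy,T=cam(n); p=T[:3,:3]@np.asarray(P,float)+T[:3,3]; return np.array([cx+f*p[0]/p[2],cy+f*p[1]/p[2]])
def tri(a,b):
    A=np.zeros((3,3));B=np.zeros(3)
    for n,u,v in(a,b):
        c,d=ray(n,u,v); d=d/np.linalg.norm(d); M=np.eye(3)-np.outer(d,d); A+=M;B+=M@c
    return np.linalg.solve(A,B)
def crop(im,name,x0,y0,w,h,s):
    c=cv2.resize(im[y0:y0+h,x0:x0+w,::-1],None,fx=s,fy=s,interpolation=cv2.INTER_CUBIC); cv2.imwrite(name,c)
E
python3 - <<'E'
from h import *
o=[];P=[];
S=[];Tp=[]
for i in range(4):
    S.append(manip.capture("side").astype(float)); o.append(manip.get_obs()); Tp.append(manip.capture("top").astype(float)); o.append(manip.get_obs())
S=np.mean(S,0).astype(np.uint8);Tp=np.mean(Tp,0).astype(np.uint8)
np.save("S0.npy",S);np.save("T0.npy",Tp)
for k in("position","ft_force","ft_torque","tool_rot"):
    a=np.array([x[k] for x in o]); print(k,a.mean(0).round(4),a.std(0).round(4))
print(o[-1]["t"])
crop(S,"pics/s_rod.png",215,155,80,95,6)
crop(Tp,"pics/t_rod.png",215,195,125,60,6)
crop(S,"pics/s_pen.png",190,255,80,80,6)
crop(Tp,"pics/t_pen.png",380,235,70,50,8)
for n,u,v in(("top",274,228),("top",414,261),("top",312,226),("top",245,226)): print(onz(n,u,v,55).round(1))
E
```

```text
position [215.3173 613.0262 226.2516] [0.0578 0.1691 0.2921]
ft_force [-0.0674  0.0292  0.0845] [0.4266 0.4477 0.4676]
ft_torque [0.0079 0.0098 0.0126] [0.0273 0.0267 0.0383]
tool_rot [ 0.1185  0.6971 -0.1192  0.697 ] [0.0002 0.     0.0002 0.    ]
0.5
[547.2 103.7  55. ]
[ 455.  -247.1   55. ]
[549.9   6.7  55. ]
[554.2 177.6  55. ]
```

View pics/s_rod.png

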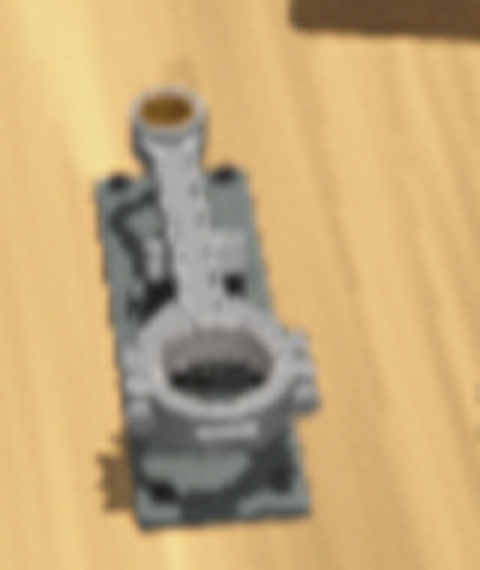

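View pics/t_rod.png

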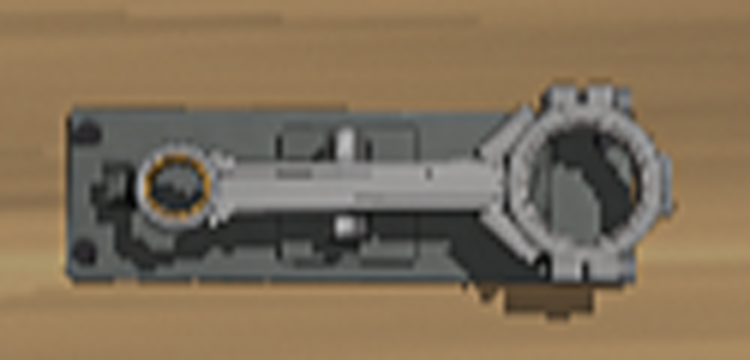

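View pics/s_pen.png

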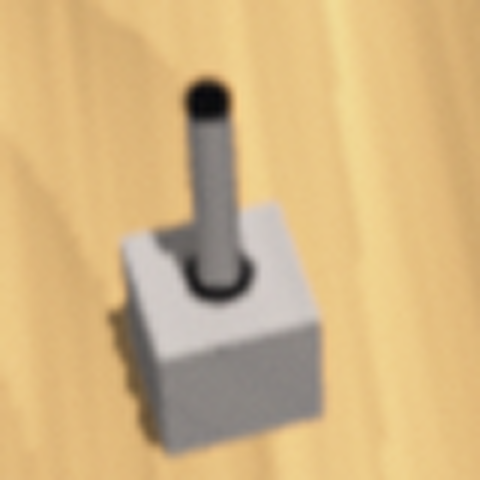

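View pics/t_pen.png

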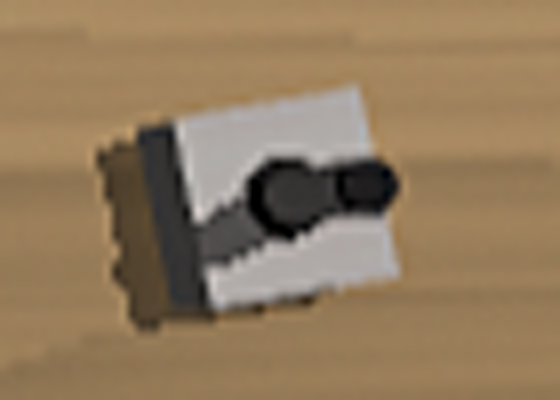

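```bash
python3 - <<'E'
from h import *
T=np.load("T0.npy");S=np.load("S0.npy")
for n,I in(("top",T),("side",S)):
    hsv=cv2.cvtColor(I,cv2.COLOR_RGB2HSV)
    m=((hsv[:,:,1]<70)).astype(np.uint8)*255
    x0,y0,w,h=(210,190,130,65) if n=="top" else (210,150,90,100)
    crop(np.dstack([m]*3),f"pics/m_{n}.png",x0,y0,w,h,6)
    x0,y0,w,h=(385,235,60,50) if n=="top" else (195,255,70,80)
    crop(np.dstack([m]*3),f"pics/mp_{n}.png",x0,y0,w,h,6)
a=cv2.imread("pics/m_top.png");b=cv2.imread("pics/m_side.png");c=cv2.imread("pics/mp_top.png");d=cv2.imread("pics/mp_side.png")
W=np.zeros((1000,1350,3),np.uint8)
W[:a.shape[0],:a.shape[1]]=a;W[:b.shape[0],800:800+b.shape[1]]=b;W[450:450+c.shape[0],:c.shape[1]]=c;W[450:450+d.shape[0],370:370+d.shape[1]]=d
cv2.imwrite("pics/masks.png",cv2.resize(W,None,fx=.58,fy=.58))
E
```

```text
(no output)
```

View pics/masks.png

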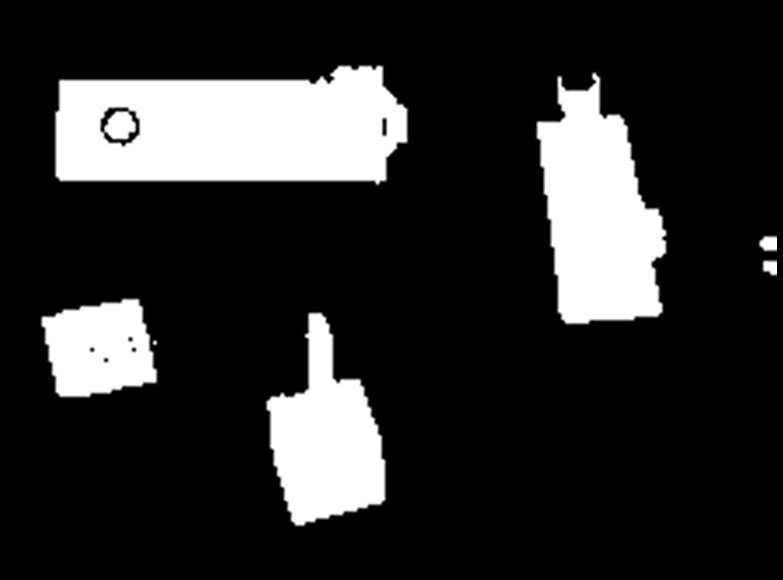

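```bash
cat >> h.py <<'E'
def sat(I): return cv2.cvtColor(I,cv2.COLOR_RGB2HSV)[:,:,1].astype(float)
def cross(p,th):
    for i in range(len(p)-1):
        if (p[i]-th)*(p[i+1]-th)<=0 and p[i]!=p[i+1]: return i+(p[i]-th)/(p[i]-p[i+1])
    return np.nan
def edgeline(G,kind,rng,a,b,th=70):
    """kind 'col': for each column in rng scan rows a->b ; 'row': for each row scan columns a->b. returns (point,dir) of fitted line in px"""
    pts=[];st=1 if b>a else -1
    for k in range(*rng):
        p=G[a:b:st,k] if kind=='col' else G[k,a:b:st]
        c=cross(p,th)
        if c==c: pts.append((k,a+st*c) if kind=='col' else (a+st*c,k))
    l=cv2.fitLine(np.array(pts,np.float32),cv2.DIST_HUBER,0,.01,.01).ravel()
    return l[2:],l[:2]
def isect(l,m):
    s=np.linalg.solve(np.array([l[1],-m[1]]).T,m[0]-l[0]); return l[0]+s[0]*l[1]
E
python3 - <<'E'
from h import *
T=np.load("T0.npy");S=np.load("S0.npy");gt=sat(T);gs=sat(S)
up=edgeline(gt,'col',(230,260),205,218);lo=edgeline(gt,'col',(230,300),248,236);le=edgeline(gt,'row',(216,238),220,232)
ri=edgeline(gt,'row',(236,241),330,315)
print("top",up,lo,le,ri)
c1=onz("top",*isect(up,le),10);c2=onz("top",*isect(lo,le),10)
d=c2-c1;print("plate w",np.linalg.norm(d))
a=onz("top",*isect(up,le),10);b=onz("top",*isect(lo,le),10)
p1=onz("top",*(up[0]),10);u1=onz("top",*(up[0]+30*up[1]),10)-p1
p2=onz("top",*(lo[0]),10);u2=onz("top",*(lo[0]+30*lo[1]),10)-p2
for u in(u1,u2):print("yaw",np.degrees(np.arctan2(u[1],u[0])))
u=(u1/np.linalg.norm(u1)+u2/np.linalg.norm(u2));u/=np.linalg.norm(u)
if u[1]>0:u=-u   # from left edge (small eye end) toward big eye (-y)
print("corners",a,b,"mid",(a+b)/2,"edge est", (a+b)/2+u*125, "u",u)
# side
L=edgeline(gs,'row',(178,225),226,245) 
B=edgeline(gs,'col',(240,262),252,236)
R=edgeline(gs,'row',(228,240),275,262)
R2=edgeline(gs,'row',(172,182),272,250)
bl=onz("side",*isect(L,B),10);br=onz("side",*isect(R,B),10)
print("side bl,br",bl,br,np.linalg.norm(bl-br),isect(L,B),isect(R,B),R,R2)
p=onz("side",*L[0],10);q=onz("side",*(L[0]+30*L[1]),10);print("yawL",np.degrees(np.arctan2(*(q-p)[[1,0]])))
m=(bl+br)/2; print("edge est side",m-u*125)
E
```

```text
top (array([242.2   , 212.5318], dtype=float32), array([0.9999513 , 0.00986856], dtype=float32)) (array([264.2    , 241.55629], dtype=float32), array([0.99999934, 0.00112587], dtype=float32)) (array([225.74457, 225.6    ], dtype=float32), array([ 0.0438056 , -0.99904007], dtype=float32)) (array([320.4393, 238.    ], dtype=float32), array([0.07592239, 0.9971137 ], dtype=float32))
plate w 77.53397212266341
yaw -92.02924762798546
yaw -91.48703658799529
corners [596.72300051 231.05599522  10.        ] [519.28586517 234.9298697   10.        ] mid [558.00443284 232.99293246  10.        ] edge est [554.16936369 108.05177733  10.        ] u [-0.03068055 -0.99952924  0.        ]Traceback (most recent call last):
  File "<stdin>", line 19, in <module>
  File "h.py", line 31, in edgeline
    l=cv2.fitLine(np.array(pts,np.float32),cv2.DIST_HUBER,0,.01,.01).ravel()
      ~~~~~~~~~~~^^^^^^^^^^^^^^^^^^^^^^^^^^^^^^^^^^^^^^^^^^^^^^^^^^^
cv2.error: OpenCV(4.12.0) /io/opencv/modules/imgproc/src/linefit.cpp:618: error: (-215:Assertion failed) npoints2 >= 0 || npoints3 >= 0 in function 'fitLine'
```

```bash
python3 - <<'E'
from h import *
T=np.load("T0.npy");S=np.load("S0.npy");gt=sat(T);gs=sat(S)
u=np.array([-.0307,-.9995,0])
L=edgeline(gs,'row',(188,238),222,248) 
B=edgeline(gs,'col',(242,264),254,234)
R=edgeline(gs,'row',(228,239),280,258)
R2=edgeline(gs,'row',(188,206),280,250)
bl=onz("side",*isect(L,B),10);br=onz("side",*isect(R,B),10);br2=onz("side",*isect(R2,B),10)
print("side bl,br",bl,br,br2,np.linalg.norm(bl-br))
for l in(L,R,R2):
    p=onz("side",*l[0],10);q=onz("side",*(l[0]-30*l[1]*np.sign(l[1][1])),10);print("yaw",np.degrees(np.arctan2(*(q-p)[[1,0]])))
m=(bl+br)/2; print("edge est side",m-u*125)
# edge from bright ends in top, eyes
for nm,x,y,z in(("e1",346,142,62),("e2",346,226,62),("edge",346,184,62)):
    print(nm,onz("top",215+(x+.5)/6-.5,195+(y+.5)/6-.5,z).round(1))
print("big",onz("top",215+588.5/6-.5,195+188.5/6-.5,76).round(1),"small",onz("top",215+178.5/6-.5,195+186.5/6-.5,89).round(1))
print("big s",onz("side",215+217.5/6-.5,155+363.5/6-.5,76).round(1),"small s",onz("side",215+166.5/6-.5,155+110.5/6-.5,89).round(1))
# holder: top face corners, z=55
tl=[(175,122),(358,87),(400,275),(213,310)]
P=np.array([onz("top",380+(x+.5)/8-.5,235+(y+.5)/8-.5,55) for x,y in tl]);print(P.round(1),P.mean(0).round(1))
sl=[(125,240),(278,205),(322,322),(165,360)]
Q=np.array([onz("side",190+(x+.5)/6-.5,255+(y+.5)/6-.5,55) for x,y in sl]);print(Q.round(1),Q.mean(0).round(1))
# pen top center and collar
print("pentop top",onz("top",380+366.5/8-.5,235+185.5/8-.5,150).round(1),"side",onz("side",190+208.5/6-.5,255+100.5/6-.5,150).round(1))
print("tri",tri(("top",380+366.5/8-.5,235+185.5/8-.5),("side",190+208.5/6-.5,255+100.5/6-.5)).round(1))
print("collar top",onz("top",380+287.5/8-.5,235+196.5/8-.5,59).round(1),"side",onz("side",190+219.5/6-.5,255+271.5/6-.5,59).round(1))
E
```

```text
side bl,br [511.70124834 -18.13627152  10.        ] [587.16737014 -21.77821352  10.        ] [586.99537744 -21.76991429  10.        ] 75.55394946731225
yaw 87.96114960885843
yaw 88.22747004944426
yaw 88.03604796152841
edge est side [553.27180924 104.98025748  10.        ]
e1 [571.5 107.4  62. ]
e2 [535.8 108.1  62. ]
edge [553.6 107.7  62. ]
big [547.9   6.2  76. ] small [551.7 176.3  89. ]
big s [550.3   8.   76. ] small s [550.8 178.   89. ]
[[ 483.8 -217.2   55. ]
 [ 493.4 -275.5   55. ]
 [ 434.2 -284.8   55. ]
 [ 424.8 -225.6   55. ]] [ 459.1 -250.8   55. ]
[[ 426.9 -223.7   55. ]
 [ 484.5 -215.8   55. ]
 [ 493.3 -273.9   55. ]
 [ 436.3 -281.9   55. ]] [ 460.3 -248.8   55. ]
pentop top [ 459.5 -249.3  150. ] side [ 459.  -250.2  150. ]
tri [ 459.3 -249.5  149.3]
collar top [ 459.6 -249.9   59. ] side [ 459.3 -247.6   59. ]
```

```bash
cat >> h.py <<'E'
from scipy.spatial.transform import Rotation as Ro
def down(yaw_y):
    """tool x down, tool y at world yaw (deg)"""
    x=np.array([0,0,-1.]);y=np.array([np.cos(np.radians(yaw_y)),np.sin(np.radians(yaw_y)),0]);return Ro.from_matrix(np.array([x,y,np.cross(x,y)]).T)
def plan(target,yaw_y,n=8,start=None):
    o=manip.get_obs();p=np.array(o["position"]);R=Ro.from_quat(o["tool_rot"])
    if start is not None:p=np.array(start,float)
    Rt=down(yaw_y);rv=(R.inv()*Rt).as_rotvec(); 
    print("now",p.round(1),"rotvec to go deg",np.degrees(rv).round(2),"tool y yaw",np.degrees(np.arctan2(*R.as_matrix()[[1,0],1])).round(2))
    d=(np.array(target)-p)/n
    for i in range(n):
        Ri=R*Ro.from_rotvec(rv*i/n)
        print(i,(Ri.inv().apply(d)/10).round(2),np.degrees(rv/n).round(2))
E
python3 - <<'E'
from h import *
o=manip.get_obs();R=Ro.from_quat(o["tool_rot"]).as_matrix();print(R.round(3))
plan([550.5,137,150],-1,16)
E
```

```text
[[-0.     0.331  0.944]
 [-0.     0.944 -0.331]
 [-1.    -0.    -0.   ]]
now [215.4 613.2 226.6] rotvec to go deg [7.165e+01 0.000e+00 1.000e-02] tool y yaw 70.65
0 [ 0.48 -2.11  2.96] [4.48 0.   0.  ]
1 [ 0.48 -1.88  3.12] [4.48 0.   0.  ]
2 [ 0.48 -1.63  3.26] [4.48 0.   0.  ]
3 [ 0.48 -1.37  3.37] [4.48 0.   0.  ]
4 [ 0.48 -1.1   3.47] [4.48 0.   0.  ]
5 [ 0.48 -0.83  3.54] [4.48 0.   0.  ]
6 [ 0.48 -0.55  3.6 ] [4.48 0.   0.  ]
7 [ 0.48 -0.26  3.63] [4.48 0.   0.  ]
8 [0.48 0.02 3.64] [4.48 0.   0.  ]
9 [0.48 0.3  3.63] [4.48 0.   0.  ]
10 [0.48 0.59 3.59] [4.48 0.   0.  ]
11 [0.48 0.86 3.54] [4.48 0.   0.  ]
12 [0.48 1.14 3.46] [4.48 0.   0.  ]
13 [0.48 1.4  3.36] [4.48 0.   0.  ]
14 [0.48 1.66 3.24] [4.48 0.   0.  ]
15 [0.48 1.91 3.1 ] [4.48 0.   0.  ]
```

{"api": "arm_command", "payload": {
  "steps": [
    [[0.5,-2.1,2.95],[4.5,0,0]],
    [[0.5,-1.9,3.1],[4.5,0,0]],
    [[0.5,-1.6,3.25],[4.5,0,0]],
    [[0.5,-1.35,3.35],[4.5,0,0]],
    [[0.5,-1.1,3.45],[4.5,0,0]],
    [[0.5,-0.8,3.55],[4.5,0,0]],
    [[0.5,-0.55,3.6],[4.5,0,0]],
    [[0.5,-0.25,3.6],[4.5,0,0]]
  ],
  "claw": 0.6,
  "newtons": 5
}}

```text
t: 1.17
position: [378.1, 378.1, 184.0]
tool_rot: [0.335, 0.629, -0.327, 0.621]
ft_force: [0.9, -0.1, 0.4]
width: 55.7
```

```bash
python3 - <<'E'
from h import *
plan([550.5,137,130],-1,8)
E
```

```text
now [378.1 378.1 184. ] rotvec to go deg [ 3.526e+01 -8.800e-01 -3.000e-02] tool y yaw 34.26
0 [0.62 0.08 3.71] [ 4.41 -0.11 -0.  ]
1 [0.63 0.37 3.69] [ 4.41 -0.11 -0.  ]
2 [0.64 0.65 3.65] [ 4.41 -0.11 -0.  ]
3 [0.64 0.93 3.59] [ 4.41 -0.11 -0.  ]
4 [0.65 1.2  3.51] [ 4.41 -0.11 -0.  ]
5 [0.66 1.47 3.41] [ 4.41 -0.11 -0.  ]
6 [0.66 1.73 3.28] [ 4.41 -0.11 -0.  ]
7 [0.67 1.97 3.14] [ 4.41 -0.11 -0.  ]
```

{"api": "arm_command", "payload": {
  "steps": [
    [[0.6,0.1,3.7],[4.4,-0.1,0]],
    [[0.6,0.35,3.7],[4.4,-0.1,0]],
    [[0.6,0.65,3.65],[4.4,-0.1,0]],
    [[0.65,0.95,3.6],[4.4,-0.1,0]],
    [[0.65,1.2,3.5],[4.4,-0.1,0]],
    [[0.65,1.45,3.4],[4.4,-0.1,0]],
    [[0.65,1.75,3.3],[4.4,-0.1,0]],
    [[0.65,1.95,3.1],[4.4,-0.1,0]]
  ],
  "claw": 0.5
}}

```text
t: 1.83
position: [555.9, 125.0, 131.9]
tool_rot: [0.515, 0.489, -0.508, 0.489]
ft_force: [0.6, -0.2, 0.1]
width: 46.2
```

```bash
python3 - <<'E'
from h import *
plan([550.7,137,61],-1,8)
I=manip.capture("side");crop(I,"pics/s1.png",190,120,110,120,5)
E
```

```text
now [555.9 125.  131.9] rotvec to go deg [-1.56 -0.41 -0.4 ] tool y yaw -2.56
0 [ 0.89 -0.08 -0.14] [-0.2  -0.05 -0.05]
1 [ 0.89 -0.08 -0.14] [-0.2  -0.05 -0.05]
2 [ 0.89 -0.08 -0.14] [-0.2  -0.05 -0.05]
3 [ 0.89 -0.07 -0.14] [-0.2  -0.05 -0.05]
4 [ 0.89 -0.07 -0.14] [-0.2  -0.05 -0.05]
5 [ 0.89 -0.07 -0.15] [-0.2  -0.05 -0.05]
6 [ 0.89 -0.07 -0.15] [-0.2  -0.05 -0.05]
7 [ 0.89 -0.07 -0.15] [-0.2  -0.05 -0.05]
```

View pics/s1.png

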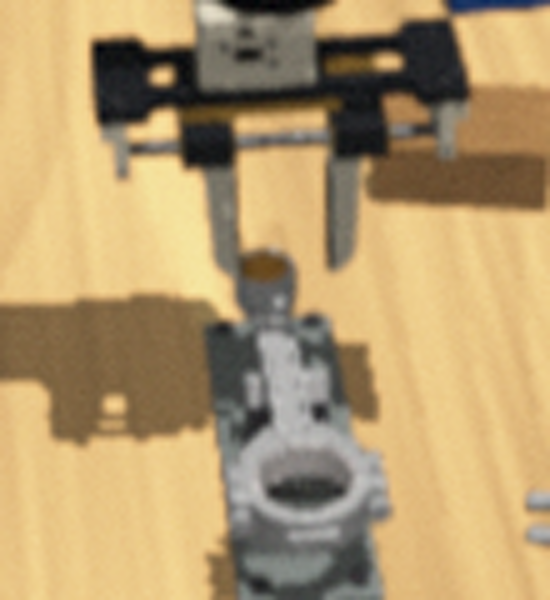

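{"api": "arm_command", "payload": {
  "steps": [
    [[0.9,-0.1,-0.15],[-0.2,0,0]],
    [[0.9,-0.1,-0.15],[-0.2,0,0]],
    [[0.9,-0.1,-0.15],[-0.2,0,0]],
    [[0.9,-0.1,-0.15],[-0.2,0,0]],
    [[0.9,-0.05,-0.15],[-0.2,0,0]],
    [[0.9,-0.05,-0.15],[0,0,0]],
    [[0.9,0,-0.15],[0,0,0]],
    [[0.75,0,-0.15],[0,0,0]]
  ]
}}

```text
t: 2.55
position: [555.2, 132.0, 54.5]
tool_rot: [0.512, 0.489, -0.505, 0.494]
ft_force: [0.3, 0.3, -0.2]
width: 46.6
```

```bash
python3 - <<'E'
from h import *
plan([550.7,137,61],-1.5,1)
I=manip.capture("side");crop(I,"pics/s2.png",190,120,110,120,5)
I=manip.capture("top");crop(I,"pics/t2.png",215,185,125,70,6)
E
```

```text
now [555.2 132.   54.5] rotvec to go deg [-0.46 -0.12 -0.66] tool y yaw -1.97
0 [-0.65 -0.46 -0.48] [-0.46 -0.12 -0.66]
```

View pics/s2.png

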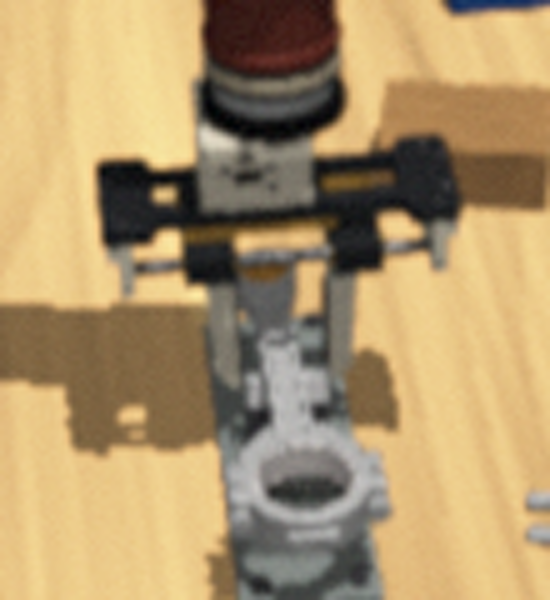

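View pics/t2.png

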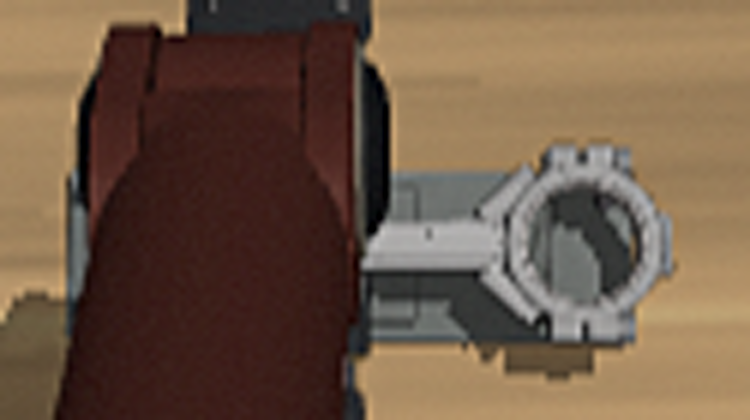

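{"api": "arm_command", "payload": {
  "steps": [
    [[-0.2,-0.15,-0.15],[0,0,-0.3]],
    [[-0.2,-0.15,-0.15],[0,0,-0.3]],
    [[-0.2,-0.15,-0.15],[-0.3,0,0]],
    [[0,0,0],[0,0,0]],
    [[0,0,0],[0,0,0]],
    [[0,0,0],[0,0,0]],
    [[0,0,0],[0,0,0]],
    [[0,0,0],[0,0,0]]
  ]
}}

```text
t: 3.32
position: [551.9, 136.7, 63.1]
tool_rot: [0.509, 0.492, -0.506, 0.493]
ft_force: [-0.3, 0.4, -0.1]
width: 46.4
```

```bash
python3 - <<'E'
from h import *
plan([550.7,137,61],-1.5,1)
E
```

```text
now [551.9 136.7  63.1] rotvec to go deg [-0.17 -0.14 -0.18] tool y yaw -1.67
0 [ 0.21 -0.12 -0.02] [-0.17 -0.14 -0.18]
```

{"api": "arm_command", "payload": {
  "steps": [
    [[0.1,-0.1,0],[0,0,0]],
    [[0,0,0],[0,0,0]],
    [[0,0,0],[0,0,0]],
    [[0,0,0],[0,0,0]],
    [[0,0,0],[0,0,0]],
    [[0,0,0],[0,0,0]],
    [[0,0,0],[0,0,0]],
    [[0,0,0],[0,0,0]]
  ],
  "claw": 0,
  "newtons": 6
}}

```text
t: 3.98
position: [550.9, 136.3, 61.9]
tool_rot: [0.508, 0.492, -0.506, 0.493]
ft_force: [0.4, -0.3, 0.4]
width: 20.4
```

```bash
cat >> h.py <<'E'
def ft(n=6,name="top"):
    o=[]
    for i in range(n):
        I=manip.capture(name if i%2 else ("side" if name=="top" else "top")); o.append(manip.get_obs())
    F=np.array([x["ft_force"] for x in o]);M=np.array([x["ft_torque"] for x in o]);P=np.array([x["position"] for x in o])
    print("t",o[-1]["t"],"F",F.mean(0).round(2),"M",M.mean(0).round(4),"P",P.mean(0).round(2),"w",o[-1]["width"])
    return P.mean(0)
E
python3 - <<'E'
from h import *
ft(4)
plan([550.7,137,61],-1.5,1)
I=manip.capture("side");crop(I,"pics/s3.png",190,120,110,120,5)
E
```

```text
t 4.1833 F [-0.2   0.02  0.18] M [-0.0942  0.1165  0.0706] P [550.9  136.31  61.93] w 20.191223781192495
now [550.9 136.3  61.9] rotvec to go deg [-0.16 -0.12 -0.19] tool y yaw -1.66
0 [ 0.09 -0.02 -0.07] [-0.16 -0.12 -0.19]
```

View pics/s3.png

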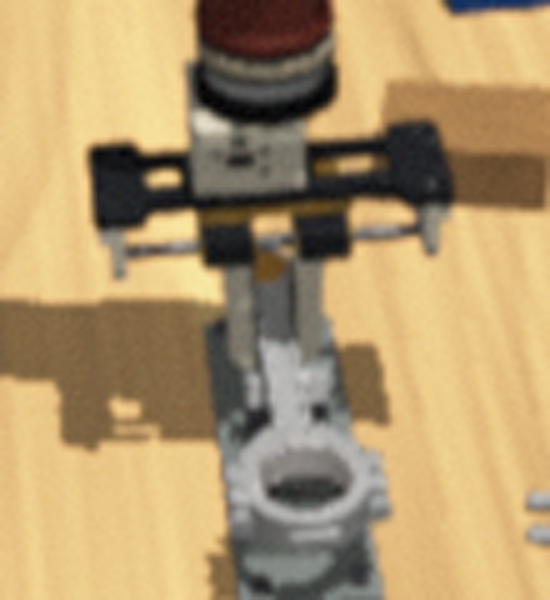

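{"api": "arm_command", "payload": {
  "steps": [
    [[-0.02,0,-0.3],[0,0,0]],
    [[-0.02,0,-0.3],[0,0,0]],
    [[-0.03,0,-0.3],[0,0,0]],
    [[-0.02,0,-0.3],[0,0,0]],
    [[-0.03,0,-0.3],[0,0,0]],
    [[-0.02,0,-0.3],[0,0,0]],
    [[-0.02,0,-0.2],[0,0,0]],
    [[0,0,0],[0,0,0]]
  ]
}}

```text
t: 4.9
position: [551.4, 148.9, 62.8]
tool_rot: [-0.507, -0.488, 0.511, -0.494]
ft_force: [0.2, -3.1, 1.0]
width: 19.8
```

```bash
python3 - <<'E'
from h import *
ft(8)
I=manip.capture("side");crop(I,"pics/s4.png",190,120,110,120,5)
I=manip.capture("top");crop(I,"pics/t4.png",215,185,125,70,6)
E
```

```text
t 5.3 F [-0.   -2.51 -0.32] M [-0.5739  0.0633 -0.0089] P [551.41 148.86  62.83] w 20.250661412690576
```

View pics/s4.png

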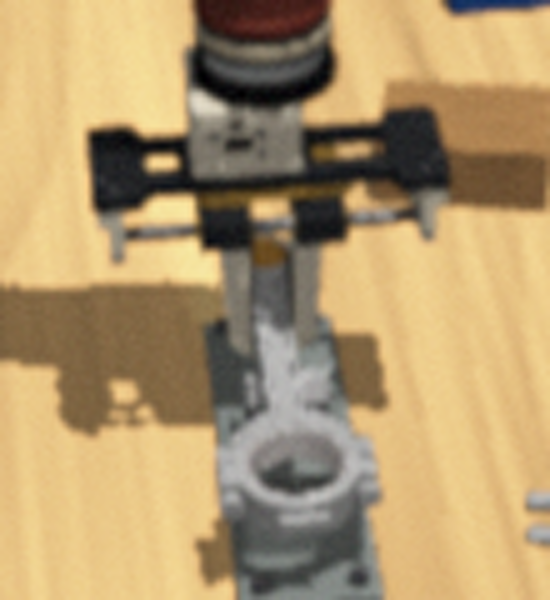

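View pics/t4.png

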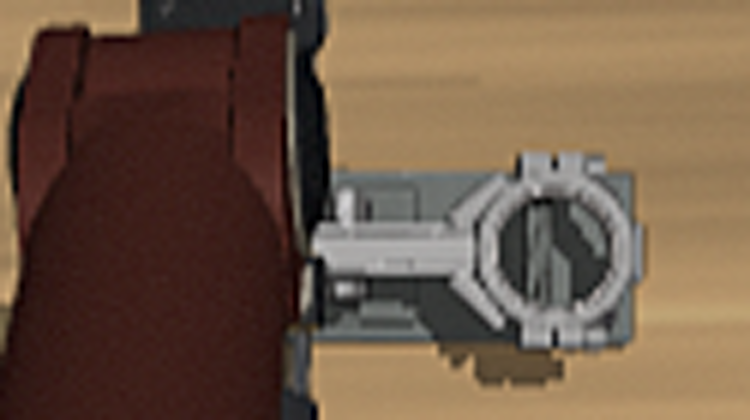

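{"api": "arm_command", "payload": {
  "steps": [
    [[-0.02,0,-0.35],[0,0,0]],
    [[-0.02,0,-0.35],[0,0,0]],
    [[-0.03,0,-0.35],[0,0,0]],
    [[-0.02,0,-0.35],[0,0,0]],
    [[-0.03,0,-0.35],[0,0,0]],
    [[-0.02,0,-0.35],[0,0,0]],
    [[-0.03,0,-0.35],[0,0,0]],
    [[-0.02,0,-0.3],[0,0,0]]
  ]
}}

```text
t: 6.07
position: [551.7, 174.1, 63.9]
tool_rot: [-0.506, -0.486, 0.514, -0.494]
ft_force: [0.0, -3.8, -0.4]
width: 19.8
```

```bash
python3 - <<'E'
from h import *
ft(8)
I=manip.capture("side");crop(I,"pics/s5.png",190,120,110,120,5)
E
```

```text
t 6.4667 F [-0.17 -0.42 -0.81] M [-0.2107  0.0832 -0.0027] P [551.67 175.27  63.96] w 19.88775962401932
```

View pics/s5.png

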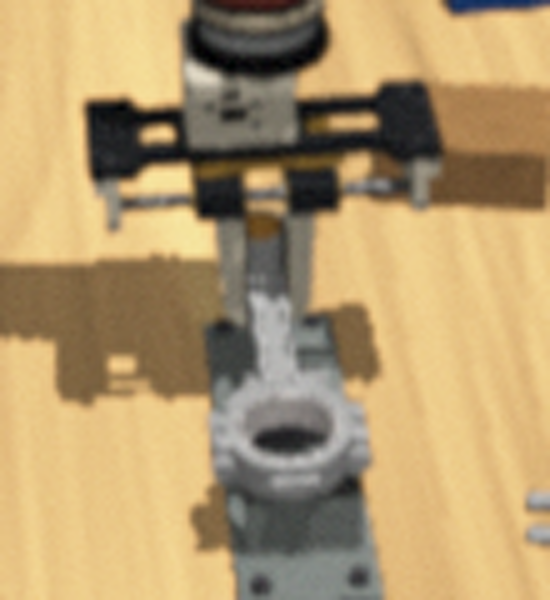

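{"api": "arm_command", "payload": {
  "steps": [
    [[0,0,0],[0,0,0]],
    [[0,0,0],[0,0,0]],
    [[0,0,0],[0,0,0]],
    [[0,0,0],[0,0,0]],
    [[0,0,0],[0,0,0]],
    [[0,0,0],[0,0,0]],
    [[0,0,0],[0,0,0]],
    [[0,0,0],[0,0,0]]
  ],
  "claw": 0.35
}}

```text
t: 7.18
position: [552.7, 176.0, 64.8]
tool_rot: [-0.507, -0.487, 0.512, -0.493]
ft_force: [0.7, 0.0, -0.1]
width: 32.2
```

```bash
python3 - <<'E'
from h import *
I=manip.capture("side");crop(I,"pics/s6.png",190,120,110,120,5)
I=manip.capture("top");crop(I,"pics/t6.png",215,185,125,70,6)
plan([551.7,175,62],-1.5,1)
E
```

```text
now [552.6 176.1  64.8] rotvec to go deg [-0.74  0.65 -0.11] tool y yaw -2.24
0 [ 0.28 -0.09  0.11] [-0.74  0.65 -0.11]
```

View pics/s6.png

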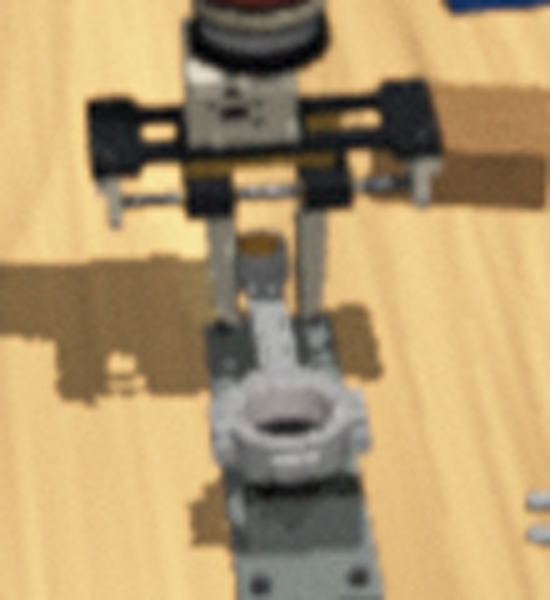

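View pics/t6.png

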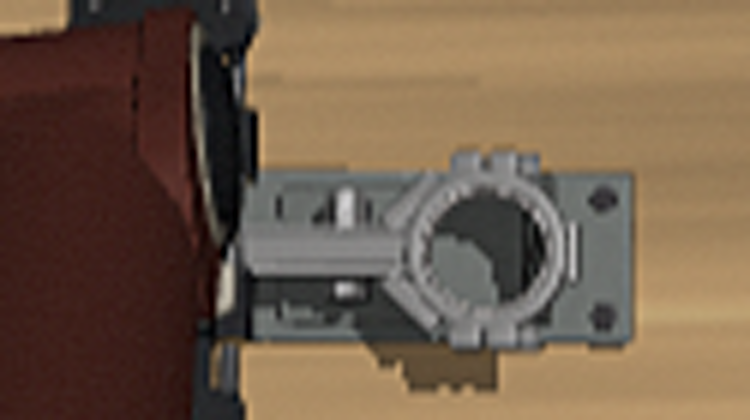

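```bash
python3 - <<'E'
from h import *
print(onz("top",215+488.5/6-.5,185+250.5/6-.5,87).round(1))
print(onz("top",215+558.5/6-.5,185+248.5/6-.5,76).round(1))
print(onz("top",215+588.5/6-.5,185+248.5/6-.5,76).round(1))
E
```

```text
[547.   48.1  87. ]
[548.2  18.7  76. ]
[547.9   6.2  76. ]
```

{"api": "arm_command", "payload": {
  "steps": [
    [[0.1,-0.05,0],[0,-0.8,0]],
    [[0.1,-0.05,0],[0,-0.8,0]],
    [[0.1,0,0],[0,-0.8,0]],
    [[0.1,0,0],[0,-0.8,0]],
    [[0,0,0],[0,-0.8,0]],
    [[0,0,0],[0,0,0]],
    [[0,0,0],[0,0,0]],
    [[0,0,0],[0,0,0]]
  ]
}}

```text
t: 7.95
position: [551.2, 177.4, 59.9]
tool_rot: [-0.486, -0.468, 0.531, -0.512]
ft_force: [-0.2, -0.4, -0.5]
width: 32.4
```

```bash
python3 - <<'E'
from h import *
plan([551.7,175,60],-1.9,1)
I=manip.capture("side");crop(I,"pics/s7.png",190,120,110,120,5)
E
```

```text
now [551.2 177.4  59.9] rotvec to go deg [-0.21  5.1  -0.07] tool y yaw -2.11
0 [0.01 0.06 0.24] [-0.21  5.1  -0.07]
```

View pics/s7.png

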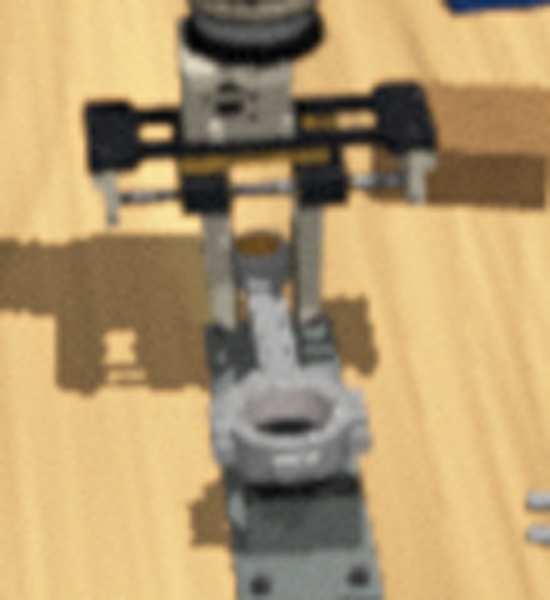

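{"api": "arm_command", "payload": {
  "steps": [
    [[0,0,0],[0,0,0]],
    [[0,0,0],[0,0,0]],
    [[0,0,0],[0,0,0]],
    [[0,0,0],[0,0,0]],
    [[0,0,0],[0,0,0]],
    [[0,0,0],[0,0,0]],
    [[0,0,0],[0,0,0]],
    [[0,0,0],[0,0,0]]
  ],
  "claw": 0,
  "newtons": 10
}}

```text
t: 8.67
position: [551.7, 176.7, 60.2]
tool_rot: [-0.487, -0.468, 0.531, -0.512]
ft_force: [-0.3, -0.1, -0.9]
width: 19.8
```

{"api": "arm_command", "payload": {
  "steps": [
    [[-0.06,0,0.2],[0,0.5,0]],
    [[-0.06,0,0.2],[0,0.5,0]],
    [[-0.06,0,0.2],[0,0.5,0]],
    [[-0.06,0,0.2],[0,0.5,0]],
    [[-0.06,0,0.2],[0,0.5,0]],
    [[-0.06,0,0.2],[0,0.5,0]],
    [[-0.06,0,0.2],[0,0.5,0]],
    [[0,0,0],[0,0,0]]
  ]
}}

```text
t: 9.33
position: [550.9, 167.7, 65.8]
tool_rot: [-0.507, -0.487, 0.511, -0.495]
ft_force: [0.7, 2.7, -0.9]
width: 19.9
```

```bash
python3 - <<'E'
from h import *
ft(8)
plan([551.7,164,66],-1.9,1)
I=manip.capture("side");crop(I,"pics/s8.png",190,120,110,120,5)
E
```

```text
t 9.7333 F [ 0.25 -1.05 -0.35] M [-0.2146  0.0566  0.0013] P [550.81 167.82  65.58] w 19.748216829722605
now [550.8 167.9  65.5] rotvec to go deg [-0.05  0.79 -0.16] tool y yaw -1.95
0 [-0.04  0.1   0.38] [-0.05  0.79 -0.16]
```

View pics/s8.png

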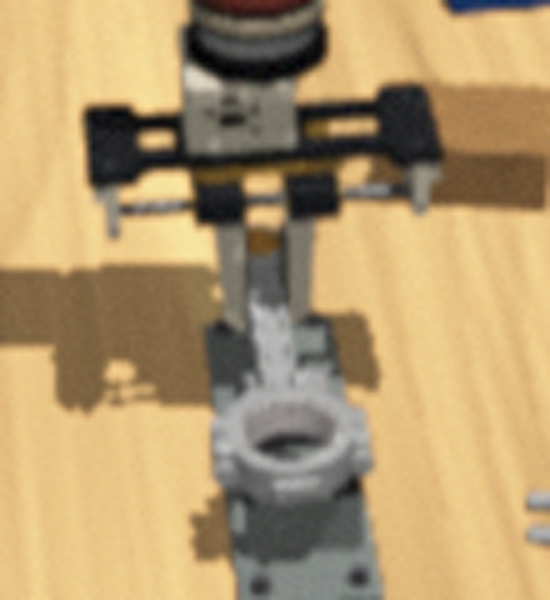

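{"api": "arm_command", "payload": {
  "steps": [
    [[0,0,0],[0,0,0]],
    [[0,0,0],[0,0,0]],
    [[0,0,0],[0,0,0]],
    [[0,0,0],[0,0,0]],
    [[0,0,0],[0,0,0]],
    [[0,0,0],[0,0,0]],
    [[0,0,0],[0,0,0]],
    [[0,0,0],[0,0,0]]
  ],
  "claw": 0.35
}}

```text
t: 10.45
position: [550.6, 170.5, 65.6]
tool_rot: [-0.506, -0.489, 0.51, -0.495]
ft_force: [-0.3, 0.3, 0.1]
width: 32.5
```

```bash
python3 - <<'E'
from h import *
I=manip.capture("side");crop(I,"pics/s9.png",190,120,110,120,5)
I=manip.capture("top");crop(I,"pics/t9.png",215,185,125,70,6)
plan([551.7,164,66],-1.9,1)
E
```

```text
now [550.6 170.4  65.6] rotvec to go deg [ 0.08  0.65 -0.16] tool y yaw -1.82
0 [-0.04  0.13  0.64] [ 0.08  0.65 -0.16]
```

View pics/s9.png

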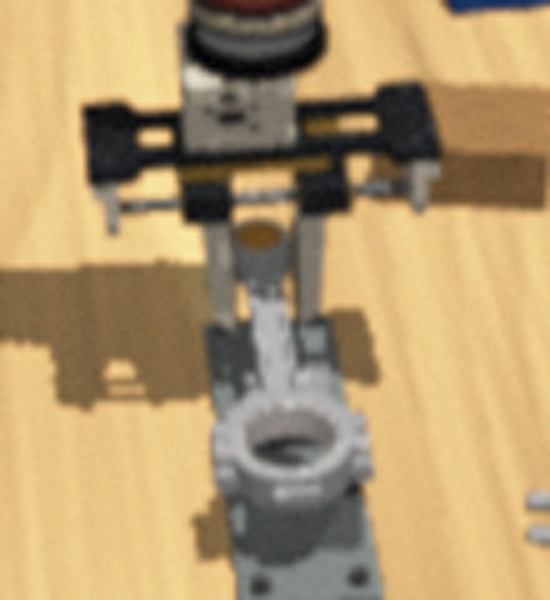

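View pics/t9.png

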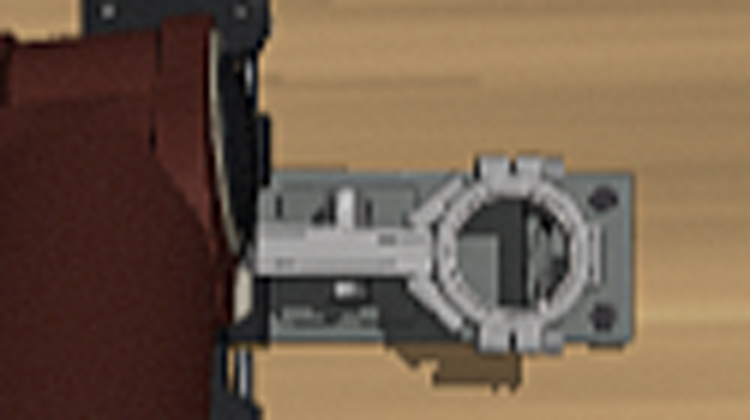

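```bash
cat >> h.py <<'E'
def sideeyes(I):
    hsv=cv2.cvtColor(I,cv2.COLOR_RGB2HSV).astype(int)
    return hsv
E
python3 - <<'E'
from h import *
I0=None
for k in range(5):
    I=manip.capture("side"); cv2.imwrite(f"pics/q{k}.png",I[:,:,::-1])
I=manip.capture("side");t=manip.get_obs()["t"];print(t)
hsv=cv2.cvtColor(I,cv2.COLOR_RGB2HSV)
print(hsv[160:172,236:250,1]);print(hsv[160:172,236:250,2])
g=cv2.cvtColor(I,cv2.COLOR_RGB2GRAY);print(g[196:220,232:266])
crop(I,"pics/s10.png",190,120,110,120,5)
E
```

```text
10.85
[[ 65  77  65  66  75  75  81  82  73  80  89  90  89  92]
 [119 120 113 109 113 115 110 112 112 112 115 112 108  85]
 [125 115 111 114 111 112 110 109 114 115 113 112 105  70]
 [110 108 109 107 113 110 111 106 106 108 109 110 103  60]
 [ 75  96 103 116 132 129 120 116 107  93 100 112 101  43]
 [ 52  89 125 156 165 169 163 160 149 111  91  96  90  48]
 [ 60 125 155 175 170 176 183 189 169 137  85  64  81  49]
 [ 63 118 172 179 176 183 182 176 173 134  62  25  60  41]
 [ 44  76 122 152 168 168 162 163 144  94  38  24  50  39]
 [ 33  23  54  82 106 131 116  91  74  42  11  25  60  42]
 [ 35  15  14  11  43  51  39  29  14   8   6  16  59  47]
 [ 31  12   6   6   9  11   3   3  11   0   6  22  54  52]]
[[ 55 103 125 128 126 136 136 137 136 140 154 150 114  72]
 [ 94 170 199 201 196 195 204 203 200 205 208 202 163  99]
 [129 219 238 235 216 207 218 223 224 224 232 225 190 113]
 [132 215 219 198 176 162 173 183 193 200 217 217 171 115]
 [109 160 154 132 118 111 119 117 133 142 173 192 141 107]
 [ 94 106 106 100 102 104 102  99 101 101 129 146 110 100]
 [ 89  92  97 102 105 106 103 1
[... 3008 characters left out ...]
 148 151 149 138 103  88 100 118 131 147 163 169 169 176 173 171 175
  172 175 162 152 138 123 114 106 103  98  97 103 112 123 153 185]
 [168 129 120 117 121 102  91  91  94 100 112 126 132 146 151 152 150 155
  153 152 132 121 118 110 105 104 101  85  72  87 115 151 180 193]
 [178 130 108 108 105  97  87  89  91  97  96 100 107 132 142 141 143 149
  156 157 151 136 120 110 106 104  89  62  45  59 112 170 194 196]
 [184 129 106  99  93  89  85  85  94  95  99 101 122 156 161 165 164 167
  165 168 158 145 121 113 106  98  84  53  45  59 108 170 191 196]
 [161 123 102  89  78  74  77  82  93  98  99 101 119 152 160 156 152 154
  148 145 135 125 110 107 102  88  78  68  68  81 107 161 189 193]]
```

View pics/s10.png

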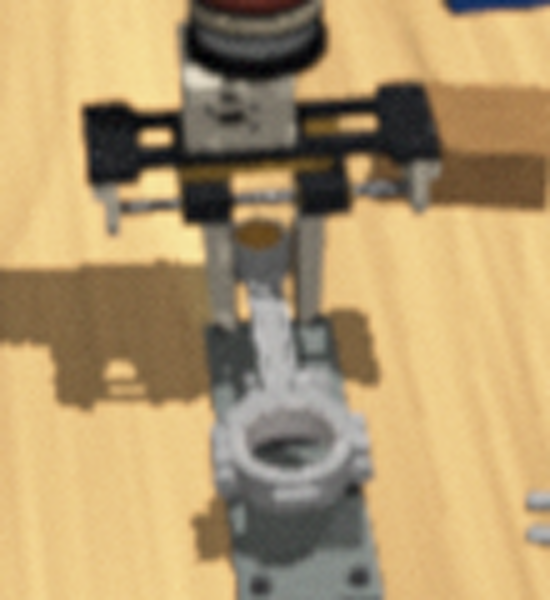

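```bash
cat >> h.py <<'E'
def meas5(c,dbg=None):
    """c: 5x BGR crop from (190,120). returns small bush centroid, big bore centroid in full px"""
    hsv=cv2.cvtColor(c,cv2.COLOR_BGR2HSV).astype(int);g=cv2.GaussianBlur(cv2.cvtColor(c,cv2.COLOR_BGR2GRAY),(0,0),2)
    m=((hsv[:,:,1]>105)&(hsv[:,:,2]<150)&(hsv[:,:,0]>8)&(hsv[:,:,0]<30)).astype(np.uint8)
    m[:205]=0;m[300:]=0;m[:,:225]=0;m[:,300:]=0
    n,l,s,cen=cv2.connectedComponentsWithStats(m);k=1+np.argmax(s[1:,4]);sm=cen[k];sa=s[k,4]
    b=(g<155).astype(np.uint8);b[:380]=0;b[520:]=0;b[:,:235]=0;b[:,360:]=0
    n,l,s,cen=cv2.connectedComponentsWithStats(b)
    best=None
    for k in range(1,n):
        x,y,w,h,a=s[k]
        if 60<w<115 and 35<h<85 and a>1500:
            if best is None or a>s[best,4]:best=k
    bb=(np.nan,)*2;st=None
    if best is not None:
        x,y,w,h,a=s[best];cnt=cv2.findContours((l==best).astype(np.uint8),cv2.RETR_EXTERNAL,cv2.CHAIN_APPROX_NONE)[0][0]
        e=cv2.fitEllipse(cv2.convexHull(cnt));bb=e[0];st=[round(v,1) for v in e[1]]
    f=lambda p,o:np.array([190+(p[0]+.5)/5-.5,120+(p[1]+.5)/5-.5])
    return f(sm,0),f(bb,0),sa,st
def c5(I): return cv2.resize(I[120:240,190:300,::-1],None,fx=5,fy=5,interpolation=cv2.INTER_CUBIC)
E
python3 - <<'E'
from h import *
S=np.load("S0.npy");
L=[("S0",c5(S))]+[(n,cv2.imread(f"pics/{n}.png")) for n in("s6","s7","s9","s10")]+[(f"q{k}",c5(cv2.imread(f"pics/q{k}.png")[:,:,::-1])) for k in range(5)]
for n,c in L:
    s,b,a,st=meas5(c);print(n,s.round(2),b.round(2),a,st,"sep",(b-s)[1].round(2))
# predict sep for tilt
for e,by in((100,7.5),(60,47),(68,39)):
  for th in(-.08,-.028,0,.028,.08):
    R=np.array([0,np.cos(th),np.sin(th)]);Z=np.array([0,-np.sin(th),np.cos(th)])
    O=np.array([551,106.8,62+8])-R*e
    b=proj("side",O+12*Z);s=proj("side",O+170*R+12*Z);print(e,th,b.round(1),s.round(1),(b-s)[1].round(2))
E
```

```text
S0 [242.32 173.01] [250.55 215.1 ] 802 [73.1, 98.8] sep 42.09
s6 [241.09 168.19] [247.34 202.28] 791 [54.0, 95.3] sep 34.08
s7 [241.04 168.17] [nan nan] 816 None sep nan
s9 [241.18 166.47] [247.49 207.06] 988 [63.7, 93.4] sep 40.59
s10 [241.19 166.25] [247.57 207.26] 1015 [66.0, 92.2] sep 41.0
q0 [241.17 166.36] [247.79 207.2 ] 1018 [66.0, 93.8] sep 40.84
q1 [241.15 166.33] [247.54 207.27] 988 [66.4, 92.5] sep 40.94
q2 [241.15 166.12] [247.56 207.39] 1007 [66.0, 94.5] sep 41.27
q3 [241.27 166.2 ] [247.58 207.31] 1002 [66.3, 94.5] sep 41.11
q4 [241.23 166.25] [247.58 207.35] 1011 [65.5, 92.5] sep 41.1
100 -0.08 [251.  210.8] [242.4 176.7] 34.15
100 -0.028 [251.  212.6] [242.4 175.7] 36.91
100 0 [251.1 213.6] [242.4 175.2] 38.36
100 0.028 [251.1 214.5] [242.4 174.7] 39.77
100 0.08 [251.1 216.1] [242.4 173.8] 42.31
60 -0.08 [248.8 202.2] [240.7 169.6] 32.61
60 -0.028 [248.9 203.3] [240.6 168. ] 35.31
60 0 [248.9 203.9] [240.6 167.1] 36.72
60 0.028 [248.9 204.5] [240.6 166.3] 38.12
60 0.08 [249.  205.5] [240.6 164.9] 40.63
68 -0.08 [249.2 203.9] [241. 171.] 32.91
68 -0.028 [249.3 205.1] [241.  169.5] 35.62
68 0 [249.3 205.8] [241.  168.7] 37.04
68 0.028 [249.3 206.4] [241. 168.] 38.44
68 0.08 [249.4 207.6] [241.  166.6] 40.95
```

{"api": "arm_command", "payload": {
  "steps": [
    [[0,0.05,0],[0,1.1,0]],
    [[0,0.05,0],[0,1.1,0]],
    [[0,0,0],[0,1.1,0]],
    [[0,0,0],[0,1.1,0]],
    [[0,0,0],[0,1.0,0]],
    [[0,0,0],[0,0,0]],
    [[0,0,0],[0,0,0]],
    [[0,0,0],[0,0,0]]
  ]
}}

```text
t: 11.52
position: [552.1, 168.1, 65.9]
tool_rot: [0.533, 0.512, -0.484, 0.469]
ft_force: [-0.2, 0.2, -0.7]
width: 32.5
```

```bash
python3 - <<'E'
from h import *
plan([551.7,170,65],-1.9,1)
E
```

```text
now [552.1 168.1  65.9] rotvec to go deg [-0.12 -5.31 -0.19] tool y yaw -2.03
0 [ 0.1  -0.05 -0.18] [-0.12 -5.31 -0.19]
```

{"api": "arm_command", "payload": {
  "steps": [
    [[0,0,0],[0,0,0]],
    [[0,0,0],[0,0,0]],
    [[0,0,0],[0,0,0]],
    [[0,0,0],[0,0,0]],
    [[0,0,0],[0,0,0]],
    [[0,0,0],[0,0,0]],
    [[0,0,0],[0,0,0]],
    [[0,0,0],[0,0,0]]
  ],
  "claw": 0,
  "newtons": 10
}}

```text
t: 12.18
position: [551.4, 168.5, 65.6]
tool_rot: [0.532, 0.513, -0.484, 0.469]
ft_force: [0.0, -0.6, 0.1]
width: 20.1
```

```bash
python3 - <<'E'
from h import *
I=manip.capture("side");print(meas5(c5(I)))
plan([551.7,170,65],-1.9,1)
E
```

```text
(array([242.13101737, 166.35632754]), array([247.20869141, 207.33508301]), np.int32(806), [64.4, 95.2])
now [551.4 168.5  65.6] rotvec to go deg [-0.03 -5.22 -0.13] tool y yaw -1.93
0 [ 0.07  0.02 -0.14] [-0.03 -5.22 -0.13]
```

{"api": "arm_command", "payload": {
  "steps": [
    [[0.03,0,-0.25],[0,-0.5,0]],
    [[0.07,0,-0.25],[0,-0.7,0]],
    [[0.08,0,-0.25],[0,-0.7,0]],
    [[0.08,0,-0.1],[0,-0.8,0]],
    [[0.08,0,0],[0,-0.8,0]],
    [[0.08,0,0],[0,-0.8,0]],
    [[0.07,0,0],[0,-0.7,0]],
    [[0,0,0],[0,0,0]]
  ]
}}

```text
t: 12.9
position: [551.3, 173.1, 59.4]
tool_rot: [-0.505, -0.488, 0.512, -0.495]
ft_force: [-0.3, -2.7, -0.7]
width: 19.6
```

```bash
python3 - <<'E'
from h import *
ft(4)
I=manip.capture("side");print(meas5(c5(I)))
plan([551.7,173.3,60.9],-1.9,1)
E
```

```text
t 13.1 F [ 0.29 -1.31 -0.8 ] M [-0.3557  0.0355  0.0187] P [551.4  173.08  59.64] w 20.08703557296354
(array([241.80073983, 167.24907522]), array([246.90422363, 204.02740479]), np.int32(811), [59.6, 95.6])
now [551.4 173.   59.8] rotvec to go deg [-0.21  0.63 -0.05] tool y yaw -2.11
0 [-0.11  0.03 -0.03] [-0.21  0.63 -0.05]
```

{"api": "arm_command", "payload": {
  "steps": [
    [[0,0,0],[0,0,0]],
    [[0,0,0],[0,0,0]],
    [[0,0,0],[0,0,0]],
    [[0,0,0],[0,0,0]],
    [[0,0,0],[0,0,0]],
    [[0,0,0],[0,0,0]],
    [[0,0,0],[0,0,0]],
    [[0,0,0],[0,0,0]]
  ],
  "claw": 0.35
}}

```text
t: 13.82
position: [552.4, 177.3, 61.1]
tool_rot: [-0.509, -0.489, 0.509, -0.493]
ft_force: [-0.3, 0.1, -0.5]
width: 32.3
```

```bash
python3 - <<'E'
from h import *
for k in range(6):
    I=manip.capture("side");s,b,a,st=meas5(c5(I));print(s.round(2),b.round(2),a,st,(b-s)[1].round(2))
crop(I,"pics/s11.png",190,120,110,120,5)
I=manip.capture("top");crop(I,"pics/t11.png",215,185,125,70,6)
plan([551.7,173.3,60.9],-1.9,1)
E
```

```text
[241.26 168.9 ] [246.92 203.13] 810 [54.2, 94.6] 34.23
[241.26 168.9 ] [246.9  203.11] 808 [54.7, 95.9] 34.21
[241.26 168.9 ] [246.94 203.08] 799 [55.1, 94.4] 34.18
[241.28 168.91] [246.89 203.24] 804 [52.7, 96.1] 34.33
[241.25 168.9 ] [246.97 203.16] 802 [54.1, 94.5] 34.26
[241.27 168.88] [246.93 203.16] 798 [53.8, 95.0] 34.28
now [552.4 177.2  61.1] rotvec to go deg [-0.13  0.21 -0.19] tool y yaw -2.03
0 [ 0.02 -0.05  0.39] [-0.13  0.21 -0.19]
```

View pics/s11.png

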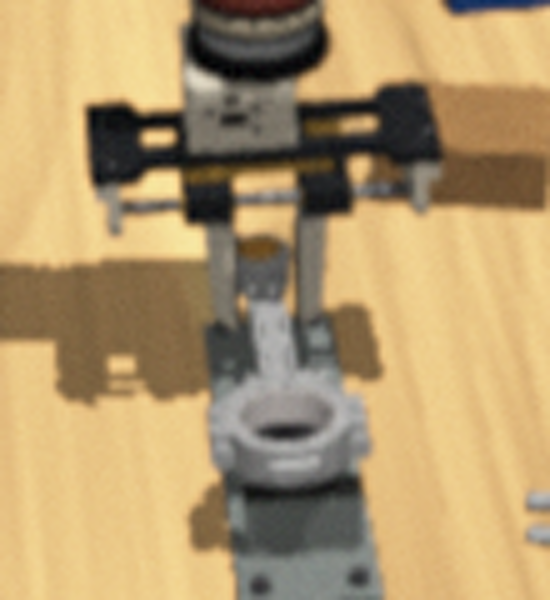

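View pics/t11.png

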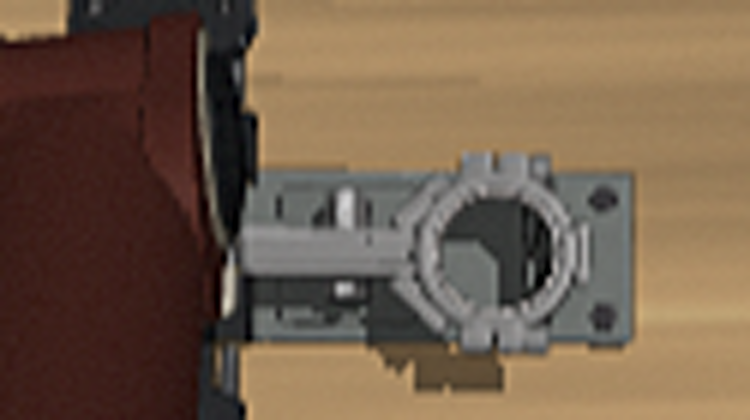

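{"api": "arm_command", "payload": {
  "steps": [
    [[0,-0.05,0],[0,-1.0,0]],
    [[0,0,0],[0,-1.1,0]],
    [[0,0,0],[0,-1.1,0]],
    [[0,0,0],[0,-1.1,0]],
    [[0,0,0],[0,0,0]],
    [[0,0,0],[0,0,0]],
    [[0,0,0],[0,0,0]],
    [[0,0,0],[0,0,0]]
  ]
}}

```text
t: 14.83
position: [551.5, 178.9, 60.8]
tool_rot: [-0.486, -0.469, 0.529, -0.513]
ft_force: [-1.0, -0.4, 0.3]
width: 32.3
```

{"api": "arm_command", "payload": {
  "steps": [
    [[0,0,0],[0,0,0]],
    [[0,0,0],[0,0,0]],
    [[0,0,0],[0,0,0]],
    [[0,0,0],[0,0,0]],
    [[0,0,0],[0,0,0]],
    [[0,0,0],[0,0,0]],
    [[0,0,0],[0,0,0]],
    [[0,0,0],[0,0,0]]
  ],
  "claw": 0,
  "newtons": 10
}}

```text
t: 15.5
position: [551.5, 178.3, 61.0]
tool_rot: [-0.487, -0.469, 0.529, -0.512]
ft_force: [-0.7, -0.2, 0.2]
width: 20.4
```

```bash
python3 - <<'E'
from h import *
I=manip.capture("side");s,b,a,st=meas5(c5(I));print(s.round(2),b.round(2),a,st,(b-s)[1].round(2))
ft(3)
plan([551.7,173.3,60.9],-1.9,1)
E
```

```text
[242.07 168.77] [247.05 203.02] 726 [57.8, 95.5] 34.25
t 15.7 F [-0.62  0.65  0.17] M [ 0.1323  0.0881 -0.0097] P [551.46 178.35  60.93] w 19.521296265037098
now [551.4 178.4  60.9] rotvec to go deg [-0.11  4.92 -0.16] tool y yaw -2.0
0 [0.05 0.04 0.5 ] [-0.11  4.92 -0.16]
```

{"api": "arm_command", "payload": {
  "steps": [
    [[-0.07,0,0],[0,0.6,0]],
    [[-0.07,0,0],[0,0.6,0]],
    [[-0.08,0,0.05],[0,0.6,0]],
    [[-0.08,0,0.1],[0,0.6,0]],
    [[-0.08,0,0.15],[0,0.6,0]],
    [[-0.07,0,0.1],[0,0.6,0]],
    [[-0.07,0,0],[0,0.6,0]],
    [[0,0,0],[0,0.3,0]]
  ]
}}

```text
t: 16.37
position: [551.3, 178.3, 67.2]
tool_rot: [0.511, 0.492, -0.506, 0.491]
ft_force: [-0.1, 2.6, -0.6]
width: 19.8
```

```bash
python3 - <<'E'
from h import *
I=manip.capture("side");s,b,a,st=meas5(c5(I));print(s.round(2),b.round(2),a,st,(b-s)[1].round(2))
ft(3)
plan([551.7,176.0,66.6],-1.9,1)
E
```

```text
[242.   166.44] [247.11 205.09] 843 [61.6, 93.6] 38.65
t 16.5667 F [-0.39  2.4   0.16] M [ 0.2725  0.1138 -0.0241] P [551.26 178.17  67.05] w 20.019214177477284
now [551.3 178.2  67. ] rotvec to go deg [ 0.05 -0.26 -0.21] tool y yaw -1.85
0 [0.04 0.05 0.22] [ 0.05 -0.26 -0.21]
```

{"api": "arm_command", "payload": {
  "steps": [
    [[0.06,0,0.25],[0,-0.6,0]],
    [[0.06,0,0.25],[0,-0.6,0]],
    [[0.06,0,0],[0,-0.5,0]],
    [[0,0,0],[0,0,0]],
    [[0,0,0],[0,0,0]],
    [[0,0,0],[0,0,0]],
    [[0,0,0],[0,0,0]],
    [[0,0,0],[0,0,0]]
  ]
}}

```text
t: 17.23
position: [551.2, 174.4, 64.9]
tool_rot: [-0.501, -0.484, 0.513, -0.501]
ft_force: [-0.3, 2.6, 0.0]
width: 20.2
```

```bash
python3 - <<'E'
from h import *
I=manip.capture("side");s,b,a,st=meas5(c5(I));print(s.round(2),b.round(2),a,st,(b-s)[1].round(2))
ft(3)
plan([551.7,176.0,65.5],-1.9,1)
E
```

```text
[242.16 168.08] [247.63 205.12] 739 [61.8, 93.7] 37.04
t 17.4333 F [0.02 2.02 0.18] M [0.4656 0.112  0.0089] P [551.18 174.4   64.89] w 19.61322858148011
now [551.2 174.4  64.9] rotvec to go deg [ 0.2   1.62 -0.24] tool y yaw -1.7
0 [-0.06  0.05 -0.16] [ 0.2   1.62 -0.24]
```

{"api": "arm_command", "payload": {
  "steps": [
    [[0,0,-0.25],[0,0,0]],
    [[0,0,0],[0,0,0]],
    [[0,0,0],[0,0,0]],
    [[0,0,0],[0,0,0]],
    [[0,0,0],[0,0,0]],
    [[0,0,0],[0,0,0]],
    [[0,0,0],[0,0,0]],
    [[0,0,0],[0,0,0]]
  ]
}}

```text
t: 18.1
position: [551.3, 174.5, 64.7]
tool_rot: [-0.501, -0.483, 0.515, -0.501]
ft_force: [-0.4, 1.4, 1.7]
width: 20.1
```

```bash
python3 - <<'E'
from h import *
I=manip.capture("side");s,b,a,st=meas5(c5(I));print(s.round(2),b.round(2),a,st,(b-s)[1].round(2))
ft(3)
plan([551.7,176.0,65.5],-1.9,1)
E
```

```text
[242.28 168.13] [247.57 205.02] 759 [61.5, 93.2] 36.89
t 18.3 F [-0.79  1.62 -0.02] M [0.241  0.1298 0.0095] P [551.28 174.54  64.71] w 20.02210908882544
now [551.3 174.6  64.7] rotvec to go deg [ 0.1   1.79 -0.22] tool y yaw -1.79
0 [-0.08  0.04 -0.14] [ 0.1   1.79 -0.22]
```

{"api": "arm_command", "payload": {
  "steps": [
    [[0,0,-0.2],[0,0,0]],
    [[0,0,-0.2],[0,0,0]],
    [[0,0,-0.2],[0,0,0]],
    [[0,0,0],[0,0,0]],
    [[0,0,0],[0,0,0]],
    [[0,0,0],[0,0,0]],
    [[0,0,0],[0,0,0]],
    [[0,0,0],[0,0,0]]
  ]
}}

```text
t: 18.97
position: [551.5, 174.7, 64.1]
tool_rot: [-0.499, -0.481, 0.518, -0.502]
ft_force: [-0.1, -1.3, 1.7]
width: 19.7
```

```bash
python3 - <<'E'
from h import *
I=manip.capture("side");s,b,a,st=meas5(c5(I));print(s.round(2),b.round(2),a,st,(b-s)[1].round(2))
ft(3)
plan([551.7,176.0,65.5],-1.9,1)
E
```

```text
[242.23 168.35] [247.39 204.91] 737 [57.2, 94.8] 36.56
t 19.1667 F [ 0.03 -1.16  0.01] M [-0.2993  0.079   0.0678] P [551.49 174.64  64.12] w 19.838841069329526
now [551.5 174.7  64.1] rotvec to go deg [-0.11  2.27 -0.16] tool y yaw -2.01
0 [-0.14  0.02 -0.13] [-0.11  2.27 -0.16]
```

{"api": "arm_command", "payload": {
  "steps": [
    [[-0.03,0,-0.2],[0,0.2,0]],
    [[-0.03,0,-0.2],[0,0.2,0]],
    [[0,0,0],[0,0.1,0]],
    [[0,0,0],[0,0,0]],
    [[0,0,0],[0,0,0]],
    [[0,0,0],[0,0,0]],
    [[0,0,0],[0,0,0]],
    [[0,0,0],[0,0,0]]
  ]
}}

```text
t: 19.83
position: [551.6, 176.2, 64.5]
tool_rot: [-0.501, -0.482, 0.517, -0.499]
ft_force: [0.2, -1.4, -0.7]
width: 20.1
```

```bash
python3 - <<'E'
from h import *
I=manip.capture("side");s,b,a,st=meas5(c5(I));print(s.round(2),b.round(2),a,st,(b-s)[1].round(2))
ft(3)
plan([551.7,176.0,65.5],-1.9,1)
E
```

```text
[242.16 167.89] [247.17 204.63] 753 [59.5, 95.5] 36.73
t 20.0333 F [-0.58 -2.07  0.18] M [-0.545   0.0647  0.0191] P [551.58 176.2   64.44] w 20.029270538695794
now [551.6 176.2  64.4] rotvec to go deg [-0.23  1.93 -0.13] tool y yaw -2.13
0 [-0.11  0.01  0.02] [-0.23  1.93 -0.13]
```

{"api": "arm_command", "payload": {
  "steps": [
    [[0,0,0],[0,0,0]],
    [[0,0,0],[0,0,0]],
    [[0,0,0],[0,0,0]],
    [[0,0,0],[0,0,0]],
    [[0,0,0],[0,0,0]],
    [[0,0,0],[0,0,0]],
    [[0,0,0],[0,0,0]],
    [[0,0,0],[0,0,0]]
  ],
  "claw": 0.35
}}

```text
t: 20.7
position: [551.7, 182.2, 64.6]
tool_rot: [-0.502, -0.484, 0.514, -0.499]
ft_force: [0.7, 0.3, -1.3]
width: 32.7
```

```bash
python3 - <<'E'
from h import *
for k in range(6):
    I=manip.capture("side");s,b,a,st=meas5(c5(I));print(s.round(2),b.round(2),a,st,(b-s)[1].round(2))
crop(I,"pics/s12.png",190,120,110,120,5)
I=manip.capture("top");crop(I,"pics/t12.png",215,185,125,70,6)
plan([551.7,173.3,60.9],-1.9,1)
E
```

```text
[241.32 167.82] [247.16 204.78] 855 [59.3, 94.5] 36.96
[241.29 167.89] [247.18 204.72] 875 [60.1, 93.9] 36.83
[241.31 167.9 ] [247.11 204.63] 908 [61.0, 93.8] 36.73
[241.29 167.88] [247.1  204.71] 884 [60.4, 93.9] 36.83
[241.28 167.85] [247.18 204.82] 869 [58.8, 94.5] 36.97
[241.26 167.67] [247.17 204.91] 899 [61.3, 94.2] 37.23
now [551.7 182.   64.6] rotvec to go deg [-0.02  1.51 -0.19] tool y yaw -1.92
0 [0.4  0.03 0.86] [-0.02  1.51 -0.19]
```

{"api": "arm_command", "payload": {
  "steps": [
    [[-0.4,0,0],[0,0.2,0]],
    [[-0.8,0,0],[0,0.3,0]],
    [[-1.2,0,0],[0,0.3,0]],
    [[-1.6,0,0],[0,0.3,0]],
    [[-2,0,0],[0,0.3,0]],
    [[-2.5,0,0],[0,0,0]],
    [[-2.5,0,0],[0,0,0]],
    [[-1.5,0,0],[0,0,0]]
  ]
}}

```text
t: 21.72
position: [549.4, 181.1, 197.2]
tool_rot: [-0.508, -0.491, 0.51, -0.491]
ft_force: [0.5, -0.4, -0.4]
width: 32.6
```

```bash
python3 - <<'E'
from h import *
for k in range(16):
    I=manip.capture("side");s,b,a,st=meas5(c5(I));print(s.round(2),b.round(2),a,st,(b-s)[1].round(2))
crop(I,"pics/s13.png",190,120,110,120,5)
I=manip.capture("top");crop(I,"pics/t13.png",215,185,125,70,6)
plan([551.7,173.3,160.9],-1.9,1);print(manip.get_obs()["t"])
E
```

```text
[241.25 167.65] [246.96 204.89] 870 [65.4, 96.6] 37.24
[241.33 167.58] [247.2  204.92] 902 [64.9, 95.4] 37.34
[241.38 167.51] [247.09 204.97] 936 [64.4, 97.8] 37.46
[241.34 167.5 ] [247.02 204.98] 922 [64.2, 97.5] 37.48
[241.38 167.52] [246.96 204.98] 937 [64.6, 97.0] 37.46
[241.34 167.55] [247.02 205.  ] 928 [63.6, 97.6] 37.45
[241.34 167.54] [247.12 205.01] 926 [64.0, 97.1] 37.47
[241.34 167.59] [247.07 204.91] 918 [63.1, 96.7] 37.32
[241.32 167.66] [247.11 204.83] 877 [63.8, 97.6] 37.17
[241.29 167.69] [247.15 204.72] 860 [63.8, 95.2] 37.03
[241.32 167.75] [247.07 204.56] 883 [61.9, 96.5] 36.81
[241.3  167.83] [247.24 204.68] 851 [60.2, 96.6] 36.85
[241.3 167.8] [247.18 204.61] 843 [62.8, 95.3] 36.8
[241.27 167.75] [247.11 204.66] 870 [61.3, 97.5] 36.91
[241.25 167.69] [247.1  204.97] 881 [63.9, 95.4] 37.28
[241.26 167.63] [247.03 204.87] 907 [63.8, 96.5] 37.24
now [548.2 181.3 193.2] rotvec to go deg [-0.09  0.19  0.39] tool y yaw -2.0
0 [3.23 0.4  0.77] [-0.09  0.19  0.39]
22.5667
```

View pics/s13.png

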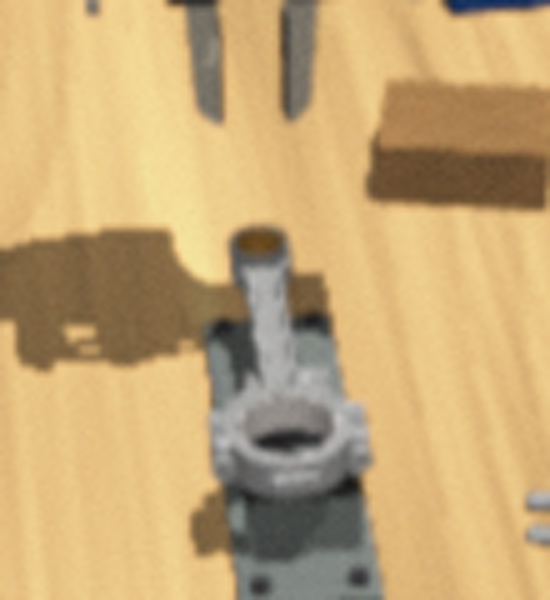

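View pics/t13.png

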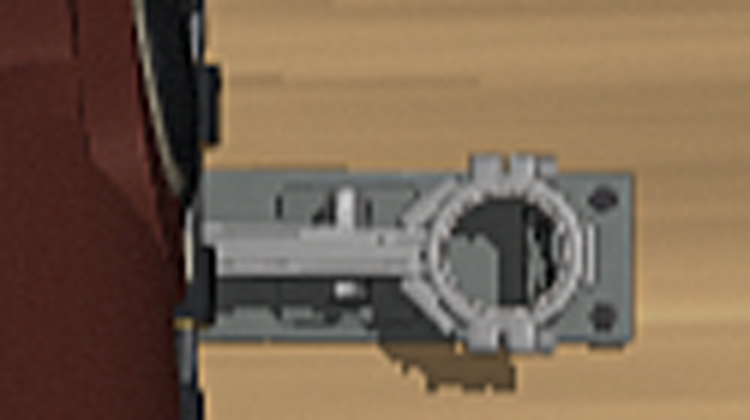

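```bash
python3 - <<'E'
from h import *
plan([459.5,-249.5,200],-2,12)
E
```

```text
now [548.2 181.3 193.2] rotvec to go deg [0.01 0.19 0.39] tool y yaw -2.0
0 [-0.04 -0.61  3.61] [0.   0.02 0.03]
1 [-0.04 -0.61  3.61] [0.   0.02 0.03]
2 [-0.04 -0.61  3.61] [0.   0.02 0.03]
3 [-0.04 -0.61  3.61] [0.   0.02 0.03]
4 [-0.05 -0.61  3.61] [0.   0.02 0.03]
5 [-0.05 -0.61  3.61] [0.   0.02 0.03]
6 [-0.05 -0.61  3.61] [0.   0.02 0.03]
7 [-0.05 -0.61  3.61] [0.   0.02 0.03]
8 [-0.05 -0.61  3.61] [0.   0.02 0.03]
9 [-0.05 -0.61  3.61] [0.   0.02 0.03]
10 [-0.05 -0.61  3.61] [0.   0.02 0.03]
11 [-0.06 -0.61  3.61] [0.   0.02 0.03]
```

{"api": "arm_command", "payload": {
  "steps": [
    [[-0.1,-0.6,3.6],[0,0,0]],
    [[-0.1,-0.6,3.6],[0,0,0]],
    [[-0.1,-0.6,3.6],[0,0,0]],
    [[-0.1,-0.6,3.6],[0,0,0]],
    [[-0.1,-0.6,3.6],[0,0,0]],
    [[-0.1,-0.6,3.6],[0,0,0]],
    [[-0.1,-0.6,3.6],[0,0,0]],
    [[-0.1,-0.6,3.6],[0,0,0]]
  ],
  "claw": 0.6
}}

```text
t: 23.23
position: [493.7, -102.7, 200.6]
tool_rot: [0.503, 0.499, -0.502, 0.496]
ft_force: [0.3, -0.1, -0.6]
width: 55.6
```

```bash
python3 - <<'E'
from h import *
I=manip.capture("side");s,b,a,st=meas5(c5(I));print(s.round(2),b.round(2),a,st,(b-s)[1].round(2))
plan([459.5,-249.5,195],-2,6)
E
```

```text
[245.04 162.06] [247.37 203.15] 677 [82.3, 92.3] 41.09
now [ 491.4 -113.6  201.5] rotvec to go deg [0.67 0.24 0.13] tool y yaw -1.33
0 [ 0.12 -0.48  2.28] [0.11 0.04 0.02]
1 [ 0.12 -0.47  2.28] [0.11 0.04 0.02]
2 [ 0.11 -0.47  2.28] [0.11 0.04 0.02]
3 [ 0.11 -0.46  2.28] [0.11 0.04 0.02]
4 [ 0.11 -0.46  2.28] [0.11 0.04 0.02]
5 [ 0.11 -0.46  2.28] [0.11 0.04 0.02]
```

{"api": "arm_command", "payload": {
  "steps": [
    [[0.1,-0.5,2.6],[0,0,0]],
    [[0.1,-0.5,2.6],[0,0,0]],
    [[0.1,-0.5,2.6],[0,0,0]],
    [[0.1,-0.5,2.3],[0,0,0]],
    [[0.1,-0.4,1.7],[0,0,0]],
    [[0.1,-0.2,1],[0,0,0]],
    [[0.1,0,0],[0,0,0]],
    [[0,0,0],[0,0,0]]
  ]
}}

```text
t: 23.95
position: [460.0, -251.5, 196.2]
tool_rot: [-0.507, -0.489, 0.51, -0.494]
ft_force: [-0.1, -0.2, -0.4]
width: 55.6
```

```bash
python3 - <<'E'
from h import *
I=manip.capture("side");s,b,a,st=meas5(c5(I));print(s.round(2),b.round(2),a,st,(b-s)[1].round(2))
crop(I,"pics/s14.png",170,180,110,110,5)
plan([459.5,-249.5,101],-2,8)
E
```

```text
[240.09 166.92] [nan nan] 574 None nan
now [ 460.1 -251.3  196.2] rotvec to go deg [ 0.1  0.4 -0.1] tool y yaw -1.9
0 [ 1.19 -0.01 -0.03] [ 0.01  0.05 -0.01]
1 [ 1.19 -0.01 -0.03] [ 0.01  0.05 -0.01]
2 [ 1.19 -0.01 -0.03] [ 0.01  0.05 -0.01]
3 [ 1.19 -0.01 -0.03] [ 0.01  0.05 -0.01]
4 [ 1.19 -0.01 -0.03] [ 0.01  0.05 -0.01]
5 [ 1.19 -0.01 -0.03] [ 0.01  0.05 -0.01]
6 [ 1.19 -0.01 -0.02] [ 0.01  0.05 -0.01]
7 [ 1.19 -0.01 -0.02] [ 0.01  0.05 -0.01]
```

View pics/s14.png

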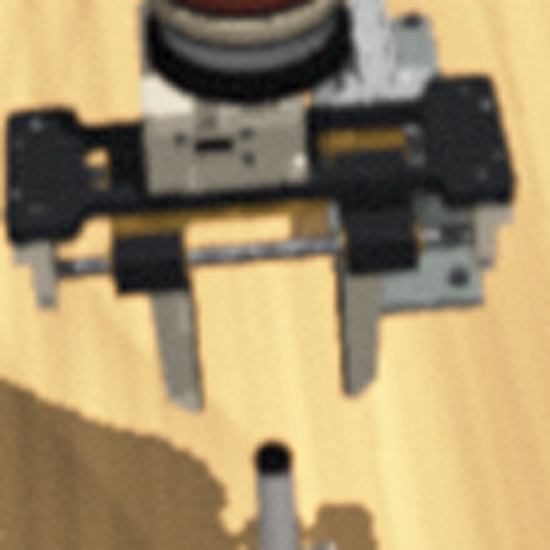

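{"api": "arm_command", "payload": {
  "steps": [
    [[0.8,0,-0.05],[0,0.1,0]],
    [[1.5,0,-0.05],[0,0.1,0]],
    [[1.5,0,-0.05],[0,0.1,0]],
    [[1.5,0,-0.05],[0,0,0]],
    [[1.5,0,0],[0,0,0]],
    [[1.2,0,0],[0,0,0]],
    [[0.7,0,0],[0,0,0]],
    [[0.1,0,0],[0,0,0]]
  ]
}}

```text
t: 24.67
position: [466.7, -235.2, 102.1]
tool_rot: [0.506, 0.497, -0.5, 0.497]
ft_force: [-0.3, -0.4, -0.5]
width: 55.7
```

```bash
python3 - <<'E'
from h import *
I=manip.capture("side")
crop(I,"pics/s15.png",170,200,110,140,4)
plan([459.5,-249.5,101],-2,1)
E
```

```text
now [ 466.9 -235.   102.4] rotvec to go deg [ 1.35 -0.38 -0.3 ] tool y yaw -0.65
0 [ 0.12 -0.72  1.46] [ 1.35 -0.38 -0.3 ]
```

View pics/s15.png

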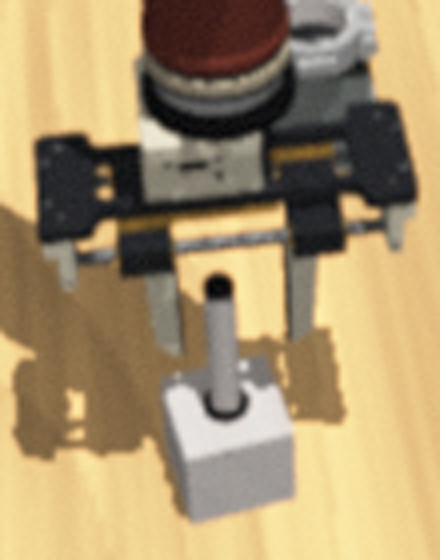

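{"api": "arm_command", "payload": {
  "steps": [
    [[0,-0.2,0.3],[0.3,0,0]],
    [[0,-0.2,0.4],[0.3,-0.1,-0.1]],
    [[0.05,-0.2,0.4],[0.3,-0.1,-0.1]],
    [[0.05,-0.1,0.3],[0.3,-0.1,-0.1]],
    [[0,0,0.1],[0,0,0]],
    [[0,0,0],[0,0,0]],
    [[0,0,0],[0,0,0]],
    [[0,0,0],[0,0,0]]
  ]
}}

```text
t: 25.38
position: [460.9, -252.7, 104.4]
tool_rot: [0.509, 0.489, -0.508, 0.493]
ft_force: [-0.3, -0.2, -0.5]
width: 56.1
```

```bash
python3 - <<'E'
from h import *
ft(2)
plan([459.5,-249.5,101],-2,1)
E
```

```text
t 25.4833 F [-0.07  0.22 -0.46] M [-0.0878  0.079  -0.0148] P [ 460.94 -252.58  104.39] w 55.68752893697931
now [ 460.9 -252.5  104.3] rotvec to go deg [ 0.03  0.12 -0.33] tool y yaw -1.97
0 [ 0.33 -0.15 -0.3 ] [ 0.03  0.12 -0.33]
```

{"api": "arm_command", "payload": {
  "steps": [
    [[0.1,-0.15,-0.25],[0,0,-0.3]],
    [[0,0,0],[0,0,0]],
    [[0,0,0],[0,0,0]],
    [[0,0,0],[0,0,0]],
    [[0,0,0],[0,0,0]],
    [[0,0,0],[0,0,0]],
    [[0,0,0],[0,0,0]],
    [[0,0,0],[0,0,0]]
  ],
  "claw": 0,
  "newtons": 25
}}

```text
t: 26.15
position: [459.5, -248.7, 102.9]
tool_rot: [-0.508, -0.492, 0.509, -0.492]
ft_force: [-0.8, 0.4, -0.4]
width: 17.3
```

```bash
python3 - <<'E'
from h import *
p=ft(4)
plan([459.5,-249.5,190],-2,1)
I=manip.capture("side");crop(I,"pics/s16.png",170,200,110,140,4)
I=manip.capture("top");crop(I,"pics/t16.png",215,185,125,70,6)
E
```

```text
t 26.35 F [-0.1  -0.63 -0.4 ] M [-0.0822  0.0574  0.0065] P [ 459.48 -248.71  102.92] w 16.612398135006895
now [ 459.5 -248.8  102.9] rotvec to go deg [0.11 0.07 0.04] tool y yaw -1.89
0 [-8.71  0.    0.09] [0.11 0.07 0.04]
```

View pics/s16.png

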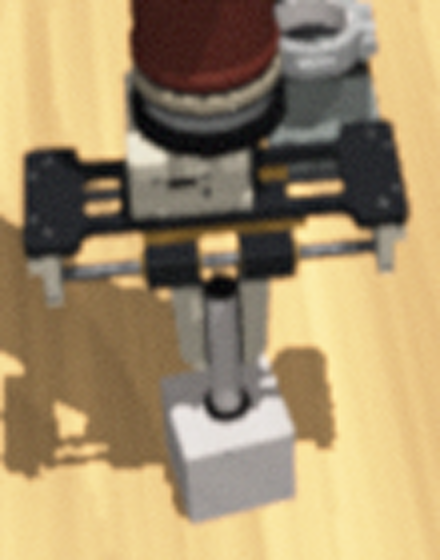

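View pics/t16.png

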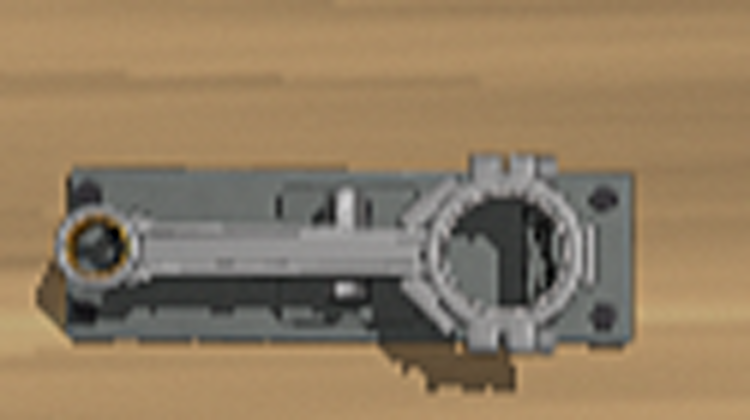

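{"api": "arm_command", "payload": {
  "steps": [
    [[-0.4,0,0],[0,0,0]],
    [[-0.5,0,0],[0,0,0]],
    [[-0.6,0,0],[0,0,0]],
    [[-0.6,0,0],[0,0,0]],
    [[-0.6,0,0],[0,0,0]],
    [[-0.6,0,0],[0,0,0]],
    [[-0.6,0,0],[0,0,0]],
    [[-0.6,0,0],[0,0,0]]
  ]
}}

```text
t: 27.12
position: [459.1, -248.6, 152.3]
tool_rot: [-0.508, -0.492, 0.509, -0.492]
ft_force: [0.3, 0.1, -0.4]
width: 16.7
```

```bash
python3 - <<'E'
from h import *
plan([459.5,-248.5,200],-2,1)
u=215+346.5/6-.5
for v in (249.5,): print(onz("top",u,185+v/6-.5,77).round(1))
print("big",onz("top",215+508.5/6-.5,185+250.5/6-.5,82).round(1),"small",onz("top",215+98.5/6-.5,185+248.5/6-.5,82).round(1))
E
```

```text
now [ 459.1 -248.6  152.3] rotvec to go deg [0.09 0.05 0.08] tool y yaw -1.91
0 [-4.77  0.03 -0.  ] [0.09 0.05 0.08]
[549.9 107.2  77. ]
big [547.3  39.7  82. ] small [552.4 210.3  82. ]
```

```bash
python3 - <<'E'
from h import *
plan([549.5,107.1,205],-1.9,12)
E
```

```text
now [ 459.1 -248.6  152.3] rotvec to go deg [-0.01  0.05  0.08] tool y yaw -1.91
0 [-0.44  0.65 -2.99] [-0.    0.    0.01]
1 [-0.44  0.65 -2.99] [-0.    0.    0.01]
2 [-0.44  0.65 -2.99] [-0.    0.    0.01]
3 [-0.44  0.65 -2.99] [-0.    0.    0.01]
4 [-0.44  0.65 -2.99] [-0.    0.    0.01]
5 [-0.44  0.65 -2.99] [-0.    0.    0.01]
6 [-0.44  0.65 -2.99] [-0.    0.    0.01]
7 [-0.44  0.65 -2.99] [-0.    0.    0.01]
8 [-0.44  0.65 -2.99] [-0.    0.    0.01]
9 [-0.44  0.65 -2.99] [-0.    0.    0.01]
10 [-0.44  0.65 -2.99] [-0.    0.    0.01]
11 [-0.44  0.65 -2.99] [-0.    0.    0.01]
```

{"api": "arm_command", "payload": {
  "steps": [
    [[-1.3,0.6,-1.5],[0,0,0]],
    [[-1.3,0.6,-2.5],[0,0,0]],
    [[-1.3,0.65,-3],[0,0,0]],
    [[-1.2,0.65,-3],[0,0,0]],
    [[-0.5,0.65,-3],[0,0,0]],
    [[0,0.65,-3],[0,0,0]],
    [[0,0.65,-3],[0,0,0]],
    [[0,0.65,-3],[0,0,0]]
  ]
}}

```text
t: 27.78
position: [520.3, -33.4, 216.8]
tool_rot: [-0.513, -0.482, 0.514, -0.49]
ft_force: [1.2, 0.0, -0.5]
width: 16.9
```

```bash
python3 - <<'E'
from h import *
plan([549.5,107.1,200],-1.9,8)
E
```

```text
now [520.3 -33.4 216.8] rotvec to go deg [-1.26  0.49 -0.39] tool y yaw -3.15
0 [ 0.2   0.27 -1.78] [-0.16  0.06 -0.05]
1 [ 0.2   0.27 -1.78] [-0.16  0.06 -0.05]
2 [ 0.2   0.28 -1.77] [-0.16  0.06 -0.05]
3 [ 0.2   0.28 -1.77] [-0.16  0.06 -0.05]
4 [ 0.2   0.29 -1.77] [-0.16  0.06 -0.05]
5 [ 0.21  0.29 -1.77] [-0.16  0.06 -0.05]
6 [ 0.21  0.3  -1.77] [-0.16  0.06 -0.05]
7 [ 0.21  0.3  -1.77] [-0.16  0.06 -0.05]
```

{"api": "arm_command", "payload": {
  "steps": [
    [[0.1,0.4,-2.6],[-0.2,0.1,0]],
    [[0.1,0.4,-2.6],[-0.2,0.1,0]],
    [[0.1,0.4,-2.4],[-0.2,0.1,-0.1]],
    [[0.2,0.4,-2],[-0.2,0.1,-0.1]],
    [[0.2,0.3,-1.5],[-0.2,0,-0.1]],
    [[0.2,0.2,-1],[-0.2,0,0]],
    [[0.2,0.1,-0.5],[0,0,0]],
    [[0,0,0],[0,0,0]]
  ]
}}

```text
t: 28.45
position: [549.5, 107.9, 208.0]
tool_rot: [0.507, 0.495, -0.503, 0.495]
ft_force: [-0.2, 0.5, -0.5]
width: 16.7
```

```bash
python3 - <<'E'
from h import *
plan([549.5,107.1,175],-1.9,8)
I=manip.capture("side");crop(I,"pics/s17.png",190,110,110,120,5)
I=manip.capture("top");crop(I,"pics/t17.png",215,185,125,70,6)
E
```

```text
now [549.5 107.9 208. ] rotvec to go deg [ 0.81 -0.19 -0.24] tool y yaw -1.09
0 [ 0.41 -0.    0.01] [ 0.1  -0.02 -0.03]
1 [ 0.41 -0.    0.01] [ 0.1  -0.02 -0.03]
2 [ 0.41 -0.    0.01] [ 0.1  -0.02 -0.03]
3 [ 0.41 -0.    0.01] [ 0.1  -0.02 -0.03]
4 [ 0.41 -0.    0.01] [ 0.1  -0.02 -0.03]
5 [0.41 0.   0.01] [ 0.1  -0.02 -0.03]
6 [0.41 0.   0.01] [ 0.1  -0.02 -0.03]
7 [0.41 0.   0.01] [ 0.1  -0.02 -0.03]
```

View pics/s17.png

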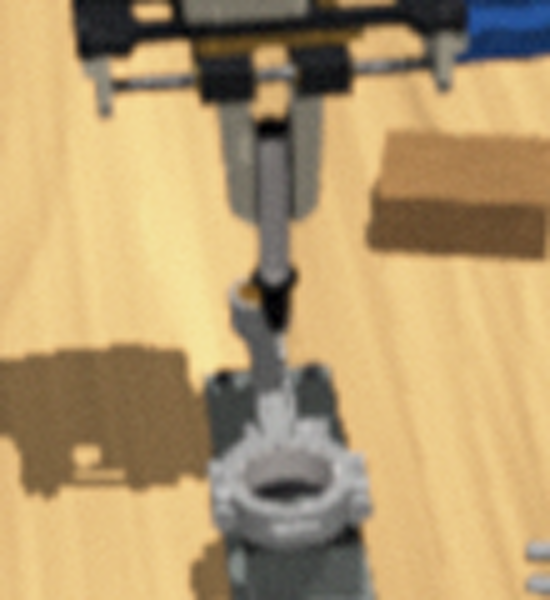

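View pics/t17.png

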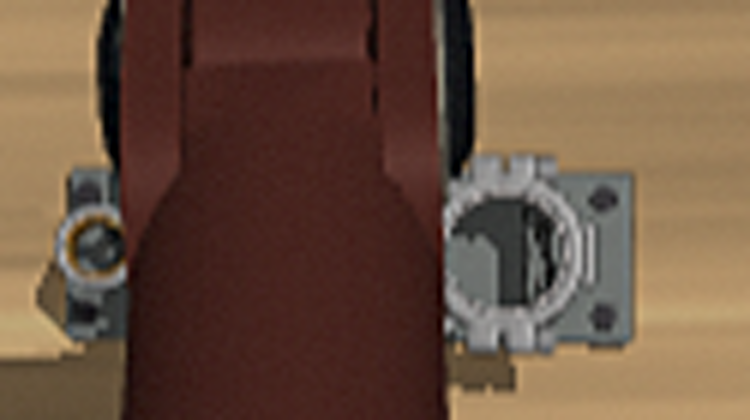

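```bash
python3 - <<'E'
from h import *
S0=np.load("S0.npy");T0=np.load("T0.npy")
def cap(I,x0,y0,x1,y1):
    g=cv2.resize(cv2.cvtColor(I,cv2.COLOR_RGB2GRAY)[y0:y1,x0:x1],None,fx=6,fy=6,interpolation=cv2.INTER_CUBIC);m=(g<60).astype(np.uint8)
    n,l,s,c=cv2.connectedComponentsWithStats(m);k=1+np.argmax(s[1:,4]);print(s[k]);return x0+(c[k][0]+.5)/6-.5,y0+(c[k][1]+.5)/6-.5
I=manip.capture("side")
a=cap(S0,216,262,236,280);b=cap(I,236,128,254,143)
# blob is cap from pen z 132..135: use center 133.5
pa=onz("side",*a,15+133.5);pb=onz("side",*b,208-87.9+133.5);print("cap stand",pa.round(2),"cap now",pb.round(2),"diff",(pb-pa).round(2))
o=manip.get_obs()["position"];print("tcp diff",(np.array(o)-[459.5,-248.7,102.9]).round(2),o)
# plate ends
gt=sat(manip.capture("top"))
ri=edgeline(gt,'row',(216,238),335,312);le=edgeline(gt,'row',(230,238),218,236)
T=np.load("T0.npy");le0=edgeline(sat(T),'row',(216,238),218,236)
for l in(ri,le0,le):
    p=l[0];q=p+l[1]*(228-p[1])/l[1][1];print("plate end",onz("top",*q,10).round(2))
for x,y in((153,248),(228,245)): print("blade ends side",onz("side",215+(x+.5)/6-.5,155+(y+.5)/6-.5,62).round(1))
c=cv2.resize(S0[180:212,228:268,::-1],None,fx=16,fy=16,interpolation=cv2.INTER_CUBIC);cv2.imwrite("pics/blade.png",c)
print(manip.get_obs()["t"])
E
```

```text
[  32   42   39   37 1180]
[ 29  36  45  27 985]
cap stand [ 458.67 -249.63  148.5 ] cap now [550.21 105.16 253.6 ] diff [ 91.54 354.79 105.1 ]
tcp diff [ 90.05 353.92 105.72] [549.55090177 105.22326625 208.61976491]
plate end [548.77 -16.11  10.  ]
plate end [555.03 233.14  10.  ]
plate end [555.06 234.46  10.  ]
blade ends side [535.4 109.7  62. ]
blade ends side [569.2 106.5  62. ]
28.65
```

View pics/blade.png

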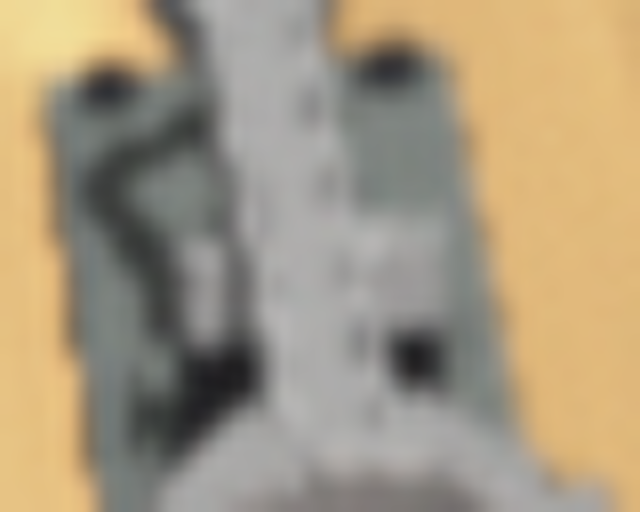

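{"api": "arm_command", "payload": {
  "steps": [
    [[0.2,0,-0.05],[0,0,0]],
    [[0.4,0,-0.05],[0,0,0]],
    [[0.5,0,-0.05],[0,0,0]],
    [[0.6,0,-0.05],[0,0,0]],
    [[0.6,0,-0.05],[0,0,0]],
    [[0.5,0,0],[0,0,0]],
    [[0.4,0,0],[0,0,0]],
    [[0.1,0,0],[0,0,0]]
  ]
}}

```text
t: 29.32
position: [549.5, 102.8, 172.6]
tool_rot: [0.509, 0.491, -0.506, 0.493]
ft_force: [0.3, -0.5, -0.5]
width: 17.0
```

```bash
python3 - <<'E'
from h import *
plan([549.6,108.8,170],-1.9,1)
I=manip.capture("side");crop(I,"pics/s18.png",190,110,110,120,5);s,b,a,st=meas5(c5(I));print(s,b,a,st)
E
```

```text
now [549.5 102.8 172.6] rotvec to go deg [ 0.12 -0.02 -0.28] tool y yaw -1.78
0 [ 0.26 -0.01 -0.6 ] [ 0.12 -0.02 -0.28]
[239.5039604  168.22871287] [247.14363403 204.88429565] 202 [63.7, 94.5]
```

View pics/s18.png

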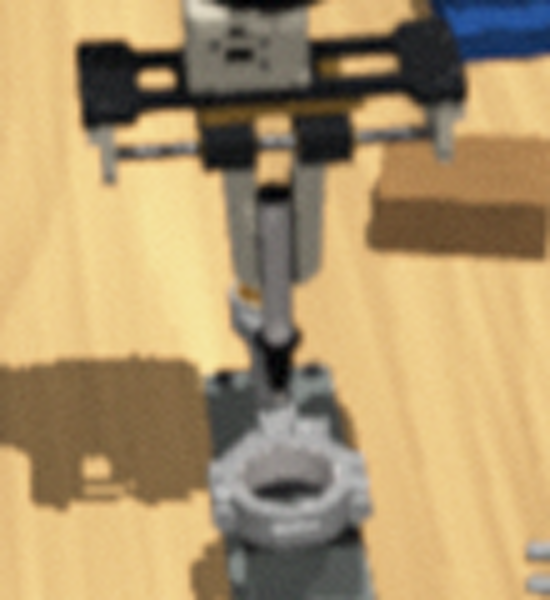

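{"api": "arm_command", "payload": {
  "steps": [
    [[0,0,-0.15],[0,0,-0.1]],
    [[0,0,-0.15],[0,0,-0.1]],
    [[0,0,-0.15],[0,0,0]],
    [[0.05,0,-0.1],[0,0,0]],
    [[0.05,0,0],[0,0,0]],
    [[0.05,0,0],[0,0,0]],
    [[0,0,0],[0,0,0]],
    [[0,0,0],[0,0,0]]
  ]
}}

```text
t: 30.03
position: [550.6, 109.7, 171.9]
tool_rot: [0.509, 0.492, -0.506, 0.493]
ft_force: [0.4, -0.6, -0.8]
width: 16.8
```

```bash
python3 - <<'E'
from h import *
p=ft(4)
plan([549.6,108.8,161],-1.9,1)
I=manip.capture("side");crop(I,"pics/s19.png",220,165,50,55,10);s,b,a,st=meas5(c5(I));print(s,b,a,st)
tz=p[2]-87.9
for e in(62,66,68,70,74): print(e,"tip target proj at groove", proj("side",[549.5,39.7+e,76]).round(2))
print("tip now pred",proj("side",[p[0],p[1],tz]).round(2),"big pred",proj("side",[547.3,39.7,82]).round(2),"small pred",proj("side",[552.4,209.7,82]).round(2))
E
```

```text
t 30.2333 F [-0.23  0.41 -0.88] M [-0.0807  0.092  -0.0072] P [550.6  109.62 171.86] w 17.023769710410303
now [550.6 109.6 171.8] rotvec to go deg [ 0.17 -0.06 -0.18] tool y yaw -1.73
0 [ 1.08 -0.1   0.08] [ 0.17 -0.06 -0.18]
[239.76323529 168.05661765] [247.07746582 204.86864014] 272 [63.4, 95.2]
62 tip target proj at groove [245.54 193.09]
66 tip target proj at groove [245.34 192.2 ]
68 tip target proj at groove [245.24 191.76]
70 tip target proj at groove [245.14 191.32]
74 tip target proj at groove [244.94 190.43]
tip now pred [245.49 188.95] big pred [247.86 205.7 ] small pred [241.42 168.51]
```

View pics/s19.png

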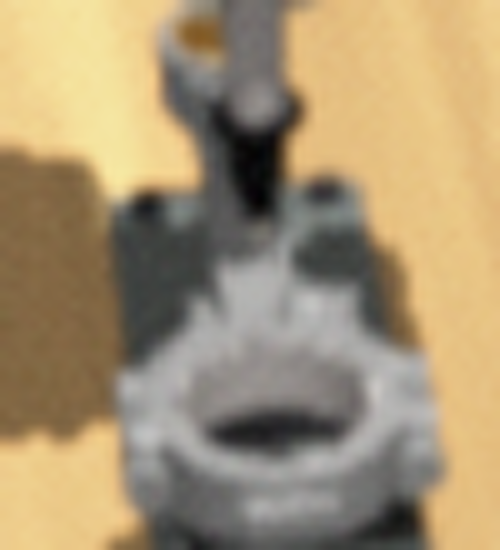

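{"api": "arm_command", "payload": {
  "steps": [
    [[0.1,-0.02,-0.02],[0,0,0]],
    [[0.1,-0.02,-0.02],[0,0,0]],
    [[0.1,-0.02,-0.02],[0,0,0]],
    [[0.1,-0.02,-0.02],[0,0,0]],
    [[0.1,0,-0.02],[0,0,0]],
    [[0.1,0,0],[0,0,0]],
    [[0,0,0],[0,0,0]],
    [[0,0,0],[0,0,0]]
  ]
}}

```text
t: 30.95
position: [549.6, 110.7, 165.0]
tool_rot: [0.508, 0.492, -0.507, 0.493]
ft_force: [0.1, 0.1, -0.9]
width: 16.6
```

```bash
python3 - <<'E'
from h import *
p=ft(6)
plan([549.6,110,161],-1.9,1)
I=manip.capture("side");crop(I,"pics/s20.png",220,165,50,55,10);s,b,a,st=meas5(c5(I));print(s,b,a,st)
E
```

```text
t 31.25 F [ 0.14  0.04 -0.47] M [-0.0487  0.0557  0.0026] P [549.65 110.63 165.07] w 16.69083975653202
now [549.7 110.7 165.1] rotvec to go deg [ 0.17 -0.06 -0.17] tool y yaw -1.73
0 [ 0.41 -0.01  0.07] [ 0.17 -0.06 -0.17]
[239.17557252 168.51755725] [247.12674561 204.90808105] 131 [62.7, 94.9]
```

View pics/s20.png

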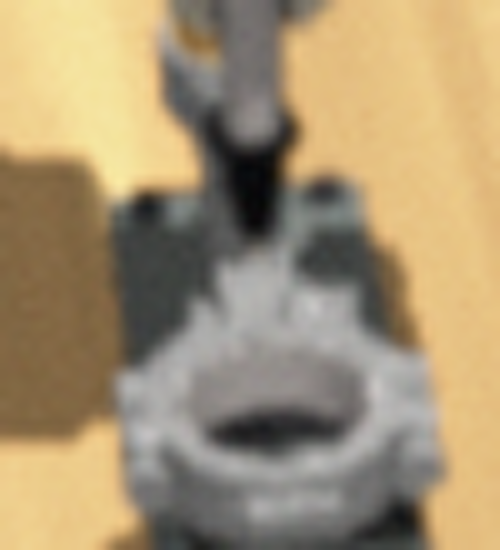

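{"api": "arm_command", "payload": {
  "steps": [
    [[0.1,0,0.03],[0,0,0]],
    [[0.1,0,0.03],[0,0,0]],
    [[0.1,0,0],[0,0,0]],
    [[0,0,0],[0,0,0]],
    [[0,0,0],[0,0,0]],
    [[0,0,0],[0,0,0]],
    [[0,0,0],[0,0,0]],
    [[0,0,0],[0,0,0]]
  ]
}}

```text
t: 31.97
position: [549.9, 110.2, 162.6]
tool_rot: [0.509, 0.492, -0.506, 0.493]
ft_force: [-0.7, 0.7, 1.0]
width: 16.3
```

```bash
python3 - <<'E'
from h import *
p=ft(8)
plan([549.6,110,161],-1.9,1)
I=manip.capture("side");crop(I,"pics/s21.png",220,165,50,55,10);s,b,a,st=meas5(c5(I));print(s,b,a,st)
E
```

```text
t 32.3667 F [-0.34  0.33  0.75] M [-0.074   0.1613  0.0091] P [549.87 110.21 162.56] w 17.003669831025714
now [549.9 110.2 162.5] rotvec to go deg [ 0.17 -0.1  -0.2 ] tool y yaw -1.73
0 [ 0.15 -0.03  0.02] [ 0.17 -0.1  -0.2 ]
[249.01724138 178.09655172] [247.21400757 205.06806641] 58 [62.8, 94.7]
```

View pics/s21.png

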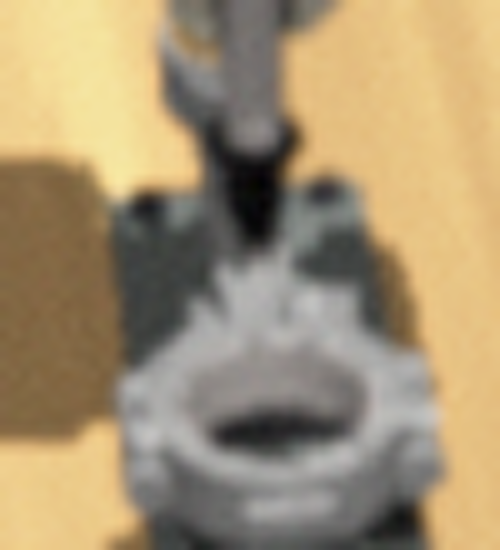

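{"api": "arm_command", "payload": {
  "steps": [
    [[0.1,0,0],[0,0,0]],
    [[0.1,0,0],[0,0,0]],
    [[0,0,0],[0,0,0]],
    [[0,0,0],[0,0,0]],
    [[0,0,0],[0,0,0]],
    [[0,0,0],[0,0,0]],
    [[0,0,0],[0,0,0]],
    [[0,0,0],[0,0,0]]
  ]
}}

```text
t: 33.08
position: [549.9, 110.2, 160.8]
tool_rot: [0.509, 0.492, -0.506, 0.493]
ft_force: [-0.7, -0.6, 0.7]
width: 16.8
```

```bash
python3 - <<'E'
from h import *
p=ft(8)
plan([549.6,110,161],-1.9,1)
for k in range(3):
    I=manip.capture("side");s,b,a,st=meas5(c5(I));print(s,b,a,st)
crop(I,"pics/s22.png",220,165,50,55,10)
I=manip.capture("top");crop(I,"pics/t22.png",215,185,125,70,6)
E
```

```text
t 33.4833 F [-0.67  0.44  1.82] M [-0.0411  0.2146 -0.0131] P [549.91 110.22 160.78] w 16.563290607219983
now [549.9 110.2 160.8] rotvec to go deg [ 0.17 -0.11 -0.21] tool y yaw -1.73
0 [-0.02 -0.03  0.02] [ 0.17 -0.11 -0.21]
[248.97142857 178.34761905] [247.07314453 204.88430786] 42 [62.5, 95.1]
[249.01025641 178.44102564] [247.09492188 204.94370117] 39 [61.8, 95.2]
[249.02285714 178.37142857] [247.10713501 204.91303101] 35 [62.1, 95.4]
```

View pics/s22.png

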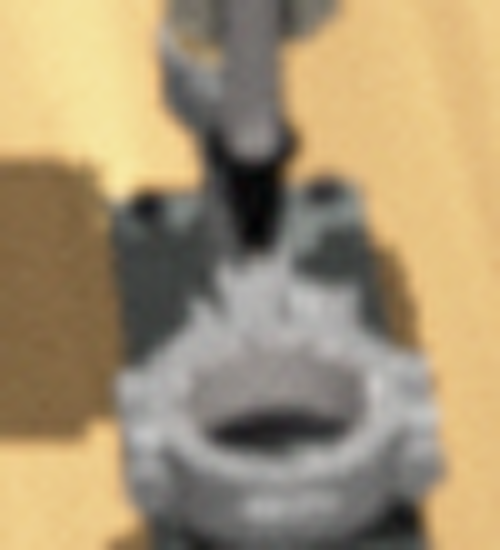

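View pics/t22.png

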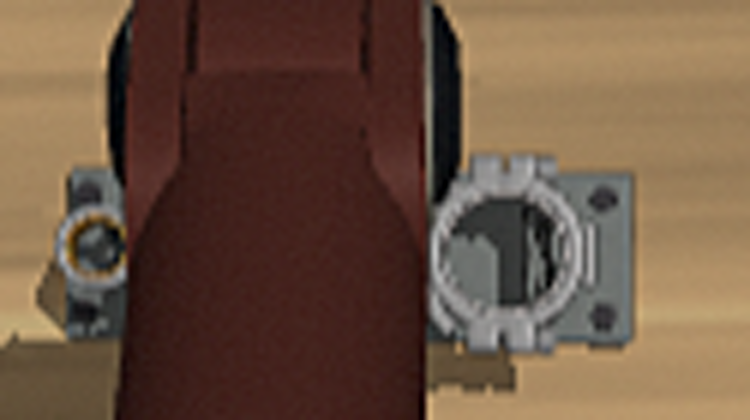

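{"api": "arm_command", "payload": {
  "steps": [
    [[-0.1,0,0],[0,0,0]],
    [[-0.15,0,0],[0,0,0]],
    [[-0.2,0,0],[0,0,0]],
    [[-0.4,0,0],[0,0,0]],
    [[-0.8,0,0],[0,0,0]],
    [[-1.2,0,0],[0,0,0]],
    [[-1.2,0,0],[0,0,0]],
    [[-1,0,0],[0,0,0]]
  ]
}}

```text
t: 34.35
position: [548.2, 109.7, 211.9]
tool_rot: [-0.507, -0.493, 0.508, -0.492]
ft_force: [0.5, 0.6, -1.0]
width: 16.6
```

```bash
python3 - <<'E'
from h import *
for k in range(5):
    I=manip.capture("side");s,b,a,st=meas5(c5(I));print(s.round(2),b.round(2),a,st,(b-s)[1].round(2))
plan([459.5,-248.7,215],-1.9,12)
crop(I,"pics/s23.png",190,110,110,120,5)
E
```

```text
[240.05 167.89] [247.18 204.66] 441 [62.4, 94.4] 36.77
[240.55 167.94] [247.18 204.71] 582 [64.3, 95.0] 36.77
[240.27 167.37] [246.94 204.89] 607 [63.3, 96.5] 37.52
[240.22 167.44] [247.12 204.9 ] 505 [65.4, 94.6] 37.47
[240.02 167.85] [247.2 205.1] 412 [61.6, 95.5] 37.25
now [547.6 109.7 210.4] rotvec to go deg [0.16 0.03 0.18] tool y yaw -1.74
0 [-0.04 -0.64  3.01] [0.01 0.   0.01]
1 [-0.04 -0.64  3.01] [0.01 0.   0.01]
2 [-0.04 -0.64  3.01] [0.01 0.   0.01]
3 [-0.04 -0.64  3.01] [0.01 0.   0.01]
4 [-0.04 -0.64  3.01] [0.01 0.   0.01]
5 [-0.04 -0.64  3.01] [0.01 0.   0.01]
6 [-0.04 -0.64  3.01] [0.01 0.   0.01]
7 [-0.04 -0.64  3.01] [0.01 0.   0.01]
8 [-0.04 -0.64  3.01] [0.01 0.   0.01]
9 [-0.04 -0.64  3.01] [0.01 0.   0.01]
10 [-0.04 -0.64  3.01] [0.01 0.   0.01]
11 [-0.04 -0.64  3.01] [0.01 0.   0.01]
```

View pics/s23.png

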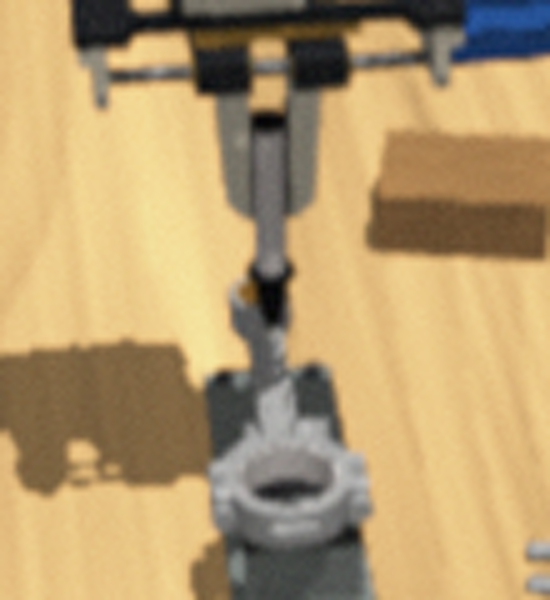

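{"api": "arm_command", "payload": {
  "steps": [
    [[0,-0.6,2],[0,0,0]],
    [[0,-0.6,3],[0,0,0]],
    [[0,-0.6,3],[0,0,0]],
    [[0,-0.6,3],[0,0,0]],
    [[0,-0.6,3],[0,0,0]],
    [[0,-0.6,3],[0,0,0]],
    [[0,-0.6,3],[0,0,0]],
    [[0,-0.6,3],[0,0,0]]
  ]
}}

```text
t: 35.27
position: [490.5, -115.7, 202.7]
tool_rot: [-0.5, -0.503, 0.505, -0.493]
ft_force: [0.8, -0.2, -0.4]
width: 16.8
```

```bash
python3 - <<'E'
from h import *
I=manip.capture("top");crop(I,"pics/t24.png",215,185,125,70,6)
plan([459.5,-248.7,200],-1.9,8)
E
```

```text
now [ 488.  -124.6  203.1] rotvec to go deg [0.76 0.11 0.91] tool y yaw -1.14
0 [ 0.05 -0.32  1.56] [0.1  0.01 0.11]
1 [ 0.05 -0.32  1.56] [0.1  0.01 0.11]
2 [ 0.04 -0.32  1.56] [0.1  0.01 0.11]
3 [ 0.04 -0.32  1.56] [0.1  0.01 0.11]
4 [ 0.04 -0.31  1.56] [0.1  0.01 0.11]
5 [ 0.04 -0.31  1.56] [0.1  0.01 0.11]
6 [ 0.04 -0.31  1.56] [0.1  0.01 0.11]
7 [ 0.04 -0.31  1.56] [0.1  0.01 0.11]
```

View pics/t24.png

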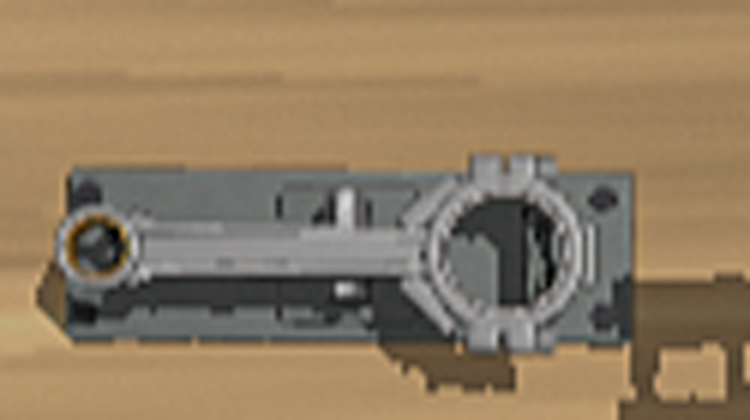

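{"api": "arm_command", "payload": {
  "steps": [
    [[0.1,-0.4,2],[0.2,0,0.2]],
    [[0.1,-0.4,2],[0.2,0,0.2]],
    [[0.1,-0.4,2],[0.2,0,0.2]],
    [[0.1,-0.4,1.8],[0.2,0,0.2]],
    [[0.2,-0.3,1.4],[0,0,0.1]],
    [[0.2,-0.2,0.9],[0,0,0]],
    [[0.2,0,0.3],[0,0,0]],
    [[0,0,0],[0,0,0]]
  ]
}}

```text
t: 35.98
position: [458.2, -234.7, 187.8]
tool_rot: [-0.508, -0.492, 0.513, -0.487]
ft_force: [0.8, 0.7, -0.2]
width: 17.1
```

```bash
python3 - <<'E'
from h import *
plan([459.5,-248.7,152],-1.9,8)
E
```

```text
now [ 458.2 -234.7  187.8] rotvec to go deg [-0.59  0.01  0.58] tool y yaw -2.49
0 [0.45 0.03 0.17] [-0.07  0.    0.07]
1 [0.45 0.03 0.17] [-0.07  0.    0.07]
2 [0.45 0.03 0.17] [-0.07  0.    0.07]
3 [0.45 0.03 0.17] [-0.07  0.    0.07]
4 [0.45 0.03 0.17] [-0.07  0.    0.07]
5 [0.45 0.02 0.17] [-0.07  0.    0.07]
6 [0.45 0.02 0.17] [-0.07  0.    0.07]
7 [0.45 0.02 0.17] [-0.07  0.    0.07]
```

{"api": "arm_command", "payload": {
  "steps": [
    [[0.2,0.03,0.3],[-0.1,0,0.1]],
    [[0.4,0.03,0.3],[-0.1,0,0.1]],
    [[0.5,0.03,0.3],[-0.1,0,0.1]],
    [[0.5,0.03,0.3],[-0.1,0,0.1]],
    [[0.5,0,0.2],[-0.1,0,0.1]],
    [[0.4,0,0],[0,0,0]],
    [[0.1,0,0],[0,0,0]],
    [[0,0,0],[0,0,0]]
  ]
}}

```text
t: 36.65
position: [460.6, -244.6, 157.5]
tool_rot: [0.507, 0.495, -0.506, 0.492]
ft_force: [0.8, 0.5, 0.3]
width: 16.7
```

```bash
python3 - <<'E'
from h import *
ft(2)
plan([459.5,-248.7,152],-1.9,1)
I=manip.capture("side");crop(I,"pics/s25.png",190,230,80,110,5)
E
```

```text
t 36.75 F [ 0.18  0.33 -0.65] M [-0.0997  0.0625 -0.0068] P [ 460.75 -244.57  157.77] w 16.640894844246038
now [ 460.8 -244.6  157.9] rotvec to go deg [ 0.44 -0.21  0.1 ] tool y yaw -1.46
0 [ 0.59 -0.12  0.41] [ 0.44 -0.21  0.1 ]
```

View pics/s25.png

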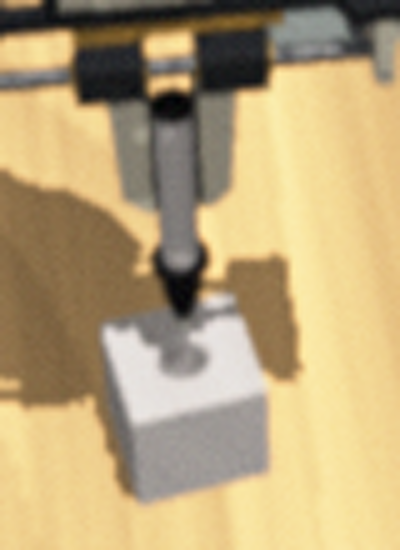

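Over the hole; small lateral correction before inserting.

{"api": "arm_command", "payload": {
  "steps": [
    [[0,-0.05,0.15],[0.2,-0.1,0]],
    [[0,-0.05,0.15],[0.2,-0.1,0]],
    [[0.05,0,0.1],[0,0,0]],
    [[0,0,0],[0,0,0]],
    [[0,0,0],[0,0,0]],
    [[0,0,0],[0,0,0]],
    [[0,0,0],[0,0,0]],
    [[0,0,0],[0,0,0]]
  ]
}}

```text
t: 37.47
position: [460.4, -249.5, 158.8]
tool_rot: [-0.508, -0.491, 0.508, -0.492]
ft_force: [-0.2, 0.3, -1.2]
width: 16.8
```

```bash
python3 - <<'E'
from h import *
ft(2)
plan([459.5,-248.7,152],-1.9,1)
E
```

```text
t 37.5667 F [ 0.65 -0.33 -0.15] M [-0.0734  0.0774  0.0181] P [ 460.42 -249.42  158.82] w 16.919262781445582
now [ 460.4 -249.4  158.8] rotvec to go deg [ 0.01  0.08 -0.07] tool y yaw -1.89
0 [ 0.68 -0.09 -0.07] [ 0.01  0.08 -0.07]
```

{"api": "arm_command", "payload": {
  "steps": [
    [[0.2,-0.05,-0.05],[0,0,0]],
    [[0.3,-0.03,-0.03],[0,0,0]],
    [[0.4,-0.02,0],[0,0,0]],
    [[0.4,0,0],[0,0,0]],
    [[0.4,0,0],[0,0,0]],
    [[0.4,0,0],[0,0,0]],
    [[0.3,0,0],[0,0,0]],
    [[0.2,0,0],[0,0,0]]
  ]
}}

```text
t: 38.23
position: [459.3, -248.3, 129.9]
tool_rot: [-0.508, -0.491, 0.508, -0.492]
ft_force: [0.4, 0.7, -0.4]
width: 17.0
```

```bash
python3 - <<'E'
from h import *
ft(3)
plan([459.5,-248.7,103],-1.9,1)
I=manip.capture("side");crop(I,"pics/s26.png",190,230,80,110,5)
E
```

```text
t 38.3833 F [ 0.02 -0.07 -0.43] M [-0.095   0.0731  0.0121] P [ 459.18 -248.26  129.9 ] w 16.742909216284545
now [ 459.4 -248.4  130.3] rotvec to go deg [ 0.02  0.08 -0.06] tool y yaw -1.88
0 [2.73 0.01 0.03] [ 0.02  0.08 -0.06]
```

View pics/s26.png

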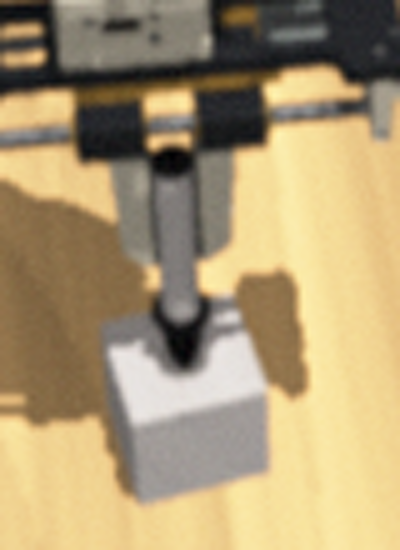

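{"api": "arm_command", "payload": {
  "steps": [
    [[0.3,0,0],[0,0,0]],
    [[0.4,0,0],[0,0,0]],
    [[0.4,0,0],[0,0,0]],
    [[0.4,0,0],[0,0,0]],
    [[0.4,0,0],[0,0,0]],
    [[0.4,0,0],[0,0,0]],
    [[0.2,0,0],[0,0,0]],
    [[0,0,0],[0,0,0]]
  ]
}}

```text
t: 39.1
position: [460.0, -248.8, 103.3]
tool_rot: [0.508, 0.491, -0.508, 0.493]
ft_force: [0.2, 0.4, -0.9]
width: 16.7
```

```bash
python3 - <<'E'
from h import *
ft(3)
plan([459.5,-248.7,103],-1.9,1)
I=manip.capture("side");crop(I,"pics/s27.png",190,230,80,110,5)
E
```

```text
t 39.25 F [-0.13  0.19 -0.03] M [-0.0684  0.0722  0.0006] P [ 460.16 -248.88  103.71] w 16.509669233800714
now [ 460.3 -249.   103.9] rotvec to go deg [ 0.03  0.15 -0.22] tool y yaw -1.87
0 [ 0.09 -0.08 -0.03] [ 0.03  0.15 -0.22]
```

View pics/s27.png

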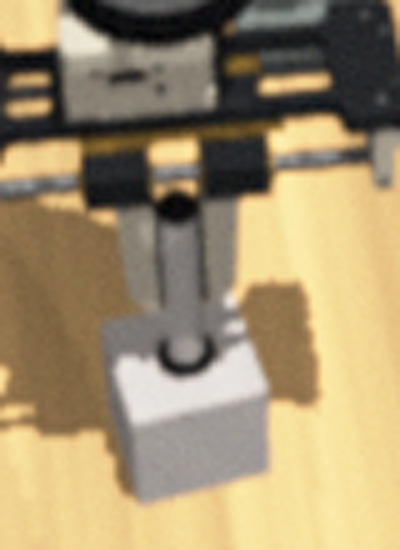

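{"api": "arm_command", "payload": {
  "steps": [
    [[0.1,0,0],[0,0,0]],
    [[0,0,0],[0,0,0]],
    [[0,0,0],[0,0,0]],
    [[0,0,0],[0,0,0]],
    [[0,0,0],[0,0,0]],
    [[0,0,0],[0,0,0]],
    [[0,0,0],[0,0,0]],
    [[0,0,0],[0,0,0]]
  ],
  "claw": 0.6
}}

```text
t: 39.97
position: [461.3, -249.5, 104.2]
tool_rot: [0.509, 0.489, -0.507, 0.494]
ft_force: [-0.2, 0.5, -0.0]
width: 55.8
```

```bash
python3 - <<'E'
from h import *
plan([459.5,-248.7,200],-1.9,1)
I=manip.capture("side");crop(I,"pics/s28.png",190,230,80,110,5)
E
```

```text
now [ 461.3 -249.5  104.2] rotvec to go deg [ 0.03  0.23 -0.39] tool y yaw -1.87
0 [-9.58 -0.12 -0.04] [ 0.03  0.23 -0.39]
```

View pics/s28.png

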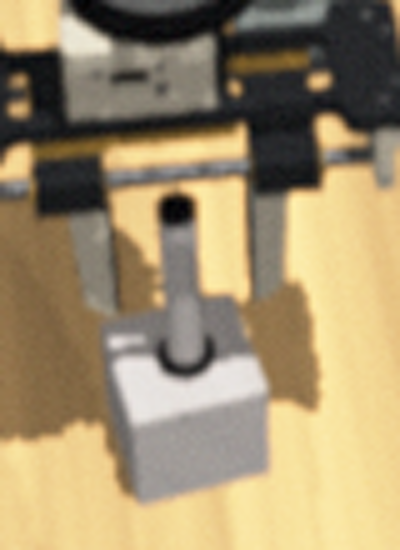

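Released and standing free; retreat upward.

{"api": "arm_command", "payload": {
  "steps": [
    [[-0.6,-0.1,0],[0,0,0]],
    [[-1.2,-0.05,0],[0,0,0]],
    [[-1.8,0,0],[0,0,0]],
    [[-2,0,0],[0,0,0]],
    [[-2,0,0],[0,0,0]],
    [[-2,0,0],[0,0,0]],
    [[-1.5,0,0],[0,0,0]],
    [[-0.5,0,0],[0,0,0]]
  ]
}}

```text
t: 40.68
position: [456.5, -248.5, 225.7]
tool_rot: [-0.508, -0.491, 0.509, -0.492]
ft_force: [0.2, -0.0, 0.4]
width: 55.8
```

{"api": "arm_command", "payload": {
  "steps": [
    [[-0.5,-1,0],[0,0,0]],
    [[-0.5,-2,0],[0,0,0]],
    [[0,-2,0],[0,0,0]],
    [[0,-1.5,0],[0,0,0]],
    [[0,-0.5,0],[0,0,0]],
    [[0,0,0],[0,0,0]],
    [[0,0,0],[0,0,0]],
    [[0,0,0],[0,0,0]]
  ]
}}

```text
t: 41.35
position: [379.8, -244.7, 235.3]
tool_rot: [-0.508, -0.492, 0.509, -0.491]
ft_force: [-0.1, -0.9, 0.5]
width: 55.8
```

```bash
python3 - <<'E'
from h import *
for k in range(6):
    I=manip.capture("side");s,b,a,st=meas5(c5(I));print(s.round(2),b.round(2),a,st,(b-s)[1].round(2))
cv2.imwrite("pics/s29.png",I[:,:,::-1]);crop(I,"pics/s29c.png",190,150,80,180,3)
J=manip.capture("top");crop(J,"pics/t29.png",215,140,240,150,3);print(manip.get_obs()["position"],manip.get_obs()["t"])
crop(J,"pics/t29p.png",380,235,70,50,8)
E
```

```text
[241.75 167.88] [247.23 205.13] 402 [57.8, 91.1] 37.25
[241.69 167.88] [247.25 205.15] 413 [57.2, 91.3] 37.27
[241.72 167.83] [247.26 205.12] 408 [57.2, 91.4] 37.29
[241.62 167.9 ] [247.28 205.14] 414 [57.8, 90.6] 37.24
[241.71 167.88] [247.26 205.27] 410 [55.9, 92.9] 37.39
[241.65 167.86] [247.3 205.1] 412 [57.8, 91.8] 37.24
[ 379.84767184 -244.71439402  235.42532158] 41.7
```

View pics/s29.png

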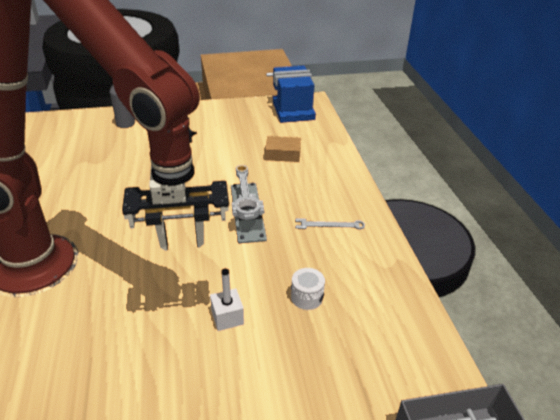

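View pics/t29.png

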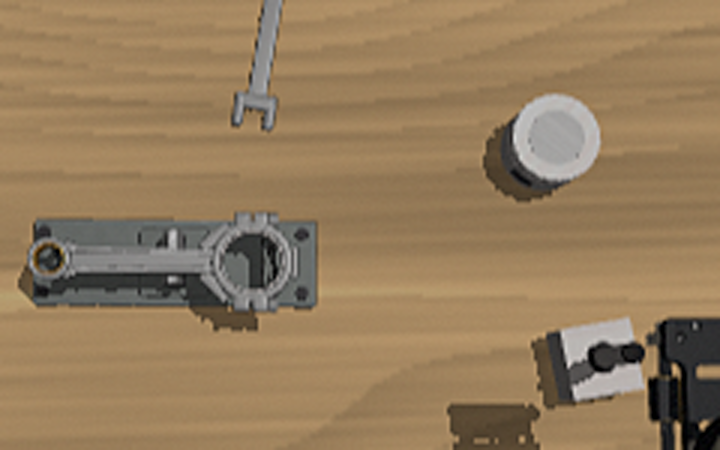

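View pics/s29c.png

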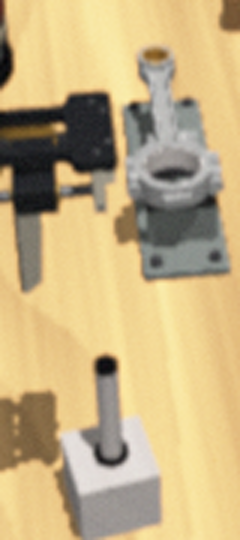

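```bash
python3 - <<'E'
from h import *
S0=np.load("S0.npy")
def cap(I,x0=216,y0=262,x1=236,y1=280):
    g=cv2.resize(cv2.cvtColor(I,cv2.COLOR_RGB2GRAY)[y0:y1,x0:x1],None,fx=6,fy=6,interpolation=cv2.INTER_CUBIC)
    n,l,s,c=cv2.connectedComponentsWithStats((g<60).astype(np.uint8));k=1+np.argmax(s[1:,4]);return x0+(c[k][0]+.5)/6-.5,y0+(c[k][1]+.5)/6-.5
I=manip.capture("side");print(cap(S0),cap(I));s,b,a,st=meas5(c5(I));print((b-s)[1])
o=manip.get_obs();print(o["t"],np.abs(o["joint_velocities"]).max())
print(manip.finish_job())
E
```

```text
(np.float64(224.09435028248586), np.float64(271.5822033898305)) (np.float64(224.73624140087554), np.float64(271.6596310193871))
37.29519698309372
41.75 0.005132968762557906
the job is handed in; nothing more can be done
None
```

The job is handed in at about 42 s, with the rod balancing on the edge and the marker back in its stand. No paint mark is visible in the top view afterwards, so I have no picture of the mark itself.

- **Balancing:** I gripped the rod by its beam and slid it along the edge. I released it four times: it tipped small eye down, then big eye down, then small eye down, and the fourth time it stayed level. The edge was then about 66 to 68 mm from the big eye's centre.
- **Marking:** The force rose by about 2.4 N and the tool height put the nib in by about 3 mm, held for more than half a second while the rod stayed level. Whether the nib was directly over the edge rests on my position estimates. The target from the top view and the target from the side view differed by about 2 mm, and I pressed between the two.
- **Last checks on the rod:** The side view puts it about 0.005 rad from level, no longer swaying, with the arm well clear.
- **Last checks on the marker:** Its cap is within 0.7 px (about 2 mm) of where it started, with the same height and the collar looking seated.
- **Other items:** The piston, carton and spanner look unmoved in the pictures.

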